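# Stand the charging pack on the dock and switch it on

### The job

Lift the flat charging pack off its sloping rest and stand it gently upright on its long contact edge, centred and lined up on the raised contact pad of the grey dock, so that it stays standing by itself. Then push the dock's toggle fully over, away from the robot, to start charging. Leave the clipper and everything else on the board where they are.

Things in the scene. Friction and masses are not known exactly. Their poses are not given: they have to be found in the camera images.
- pack: Loose flat black charging pack, grey panel on each large face, 0.2-0.4 kg: 24 mm thick (x), 140 long (y), 90 high when standing (z). Origin: middle of the long edge with two brass contacts; z points to the opposite edge. At the start it reclines in the rest, contact edge down, -x face on the rest, z leaning 40 degrees from vertical towards the rest's -x (robot side).
- rest: Fixed sloping rest, wooden base 130 (x) x 220 (y) x 12 mm. Origin: centre of its underside, z up. The pack's contact edge lies at about (30, 0, 45) mm, its upper edge at (-28, 0, 114). The aluminium trough (100 mm wide) backs only the lower 48 mm of the pack; the upper 42 mm is free on both faces. Dock and rest may swap sides.
- dock: Fixed grey plastic charging dock, slab 170 (x) x 310 (y, from -160 to 150) x 25 mm. Origin: on the board under the slab; z up, x away from the robot. Along y it carries the contact pad (y = -73 mm), the toggle (y = 47) and the clipper in a trough (y = 113).
- hoop (a point): Middle of the crossbar of the rest's steel carrying hoop (10 mm bar), at (9, 0, 188) mm in the rest frame, along its y; its legs stand at x = 9, y = +-100 mm. It leaves no room for an upright gripper over the pack's upper edge; the way down along the slope from the robot side is free.
- pad (a point): Centre of the top of the dock's contact pad, a raised flat strip 44 mm wide (x) and 166 mm long (y), with two brass plates, 33 mm above the board and 8 mm above the slab. Axes as the dock's. It has no rim: the pack stands on it freely, its long side along the pad's y.
- toggle (a joint): Angle of the dock's toggle, rad: 0 to 0.15 at the start, leaning to the dock's -x (towards the robot); 1.0 is fully over to +x. It turns about an axis along y at (0, 47, 47) mm in the dock frame, needs about 1 N at the knob and stays where it is left.
- toggle_tip (a point): Centre of the toggle's round black knob (26 mm diameter) on its 10 mm steel stem, 60 mm from the pivot. At 0 it is at (-29, 47, 100) mm in the dock frame, upright at (0, 47, 107), fully over at (29, 47, 100).
- clipper: Loose black hair clipper 155 x 44 x 36 mm lying along x in the dock's trough, y = 113 mm, underside 25 mm above the board. Origin: centre of its underside. Leave alone.
- duster: Loose steel neck-duster handle, 150 x 20 x 20 mm, lying on the robot side of the dock. Origin: centre of underside; x is its length. Leave alone.
- comb0: Loose black guard comb 64 x 42 x 20 mm, lying beyond the rest. Origin: centre of underside. Leave alone.
- comb1: Loose black guard comb 76 x 42 x 20 mm, lying beyond the rest. Origin: centre of underside. Leave alone.
- dish: Loose glass dish, 90 mm diameter, 30 mm high, beyond the dock. Origin: centre of underside. Leave alone.
There are look-alikes about, which are no part of the job. What is shaped like the pack but turquoise or white is not meant.

How it is judged:
By the outcome, as a careful person would: the job done as asked, in the order asked, and still so for the second after the job is handed in, with the robot touching nothing.
It also fails if it takes over 51 s, if anything falls off the work surface, if the arm or the gripper's body presses on something with over 40 N, if the wrist force passes 120 N, or if a joint passes its speed limit or range.

### The arm

A 6-joint arm with a two-finger parallel gripper is mounted at the origin on the work surface. World frame = base frame: x ahead of the robot, y to its left, z up, the work surface at z = 0. Lengths are in mm, angles in rad, forces in N, time in s.
With the tool pointing down it reaches from about 350 to 775 mm from the base axis. Payload 7.3 kg.
Tool frame: the origin (TCP) lies at the very end of the fingers, on their centre line; the grasp point (between the pads) lies 19 mm behind it; z points along the fingers, y is the line along which they close (so a half turn about z gives the same grasp; the last joint's range is limited). The gripper opens to 92 mm and grips with 3 to 60 N. Pads are 19 mm wide; open, the fingers measure 130 mm over their backs; the gripper's body (75 mm by 190 mm) begins 47 mm behind the grasp point.
Start: joints at [-1.369, 0.342, 1.524, -0, 1.275, -0.146], TCP at [178.959, -493.577, 226.741] pointing down, gripper open.
Joint ranges: [-2.53, 2.53], [-0.77, 2.02], [0.04, 2.7], [-1, 4.14], [0.28, 2.66], [-3.11, 3.11]. Speed limits (rad/s): [2.57, 2.57, 3.14, 3.14, 3.14, 3.14].

### API

Orientations are given as [roll, pitch, yaw] about the fixed x, y, z axes, in that order (R = Rz(yaw) Ry(pitch) Rx(roll)).
In Python, from plant import bot gives the robot as it stands.
- The arm moves only by the tool send_rows, never from a script. Its argument "rows" is a list of rows, each an object of numbers: "x", "y", "z": the shift along the tool's x, y, z in units of 0.2 m (1.0 is 0.2 m); "ax", "ay", "az": the turn, a rotation vector about the tool's x, y, z in units of 60 degrees (1.0 is 60 degrees); "jaw": the opening, from -1 (shut) to 1 (fully open), so that 0 is half open. In form: [{"x": .., "y": .., "z": .., "ax": .., "ay": .., "az": .., "jaw": ..}, ...]. A call has exactly 10 rows; each row is the pose to reach, as a shift and turn from the pose commanded when the call began, along the tool's axes at that moment; what a row does not reach only later rows make up. A row lasts 1/8 s, in which the tool goes at most 62.5 mm and 10.7 degrees, less where a joint would pass 70% of its speed; a pose out of reach is approached as far as the arm can. A call with a number of a shift or a turn outside -1 to 1 is refused whole. A call with a gripper value outside its range is refused whole. The fingers move at their own pace and stop on an object; the grip force is fixed at half the most. Time passes only in rows, so rows that repeat a pose let the fingers close, or fill a call up. It gives the time, the measured TCP pose, the force, the opening and the grip force at its end, in the units of the state.
- bot.get_obs(): the state, without advancing time (a new reading comes with each control period).
- bot.capture(name): name is "scene" or "top"; returns (picture, depth): 384x512x3 uint8, red, green, blue; 384x512 float32, mm along the optical axis (not along the pixel's ray), 0 where there is no reading.
- bot.camera_model(name): a dict with "vertical_fov" (degrees; the focal length in pixels is half the picture's height over the tangent of half this angle, whatever the lens; pixels are square), "cx", "cy" (the principal point, pixels), "R" (3x3) and "t" (3): a world point X has camera coordinates R X + t. Camera axes: x right, y down, z forward; pixel columns grow to the right and rows downward; lengths in mm; the calibration is good to about 2 mm. A picture is of the moment at which its call begins. camera_model takes no time and is no camera call.
- bot.close_job(): hands the job in; it is judged then, once.
The state is a dict: "time": time; "joint_positions": joint angles; "dq": joint speeds; "tau": joint torques, N m; "tool_pos": TCP position; "tcp_rot": TCP orientation; "contact_force": force on the tool from outside, world axes, zero at the start; "moment": the same for the moment, N m; "grip_width": finger opening in mm; "finger_force": force on a finger pad.
Only numpy, scipy, OpenCV 4.12 (cv2) and the standard library are available. Lean on these libraries where they do the work, as an engineer would, in place of code of your own. Each camera call takes 0.05 s, during which the arm holds its last target. There are 200 camera calls.

## Working session

There is one attempt and no reset: what is moved stays moved. The work goes in short steps, Python scripts to look and compute and a tool call to move; the robot and the scene stay as the last step left them, time stands still between calls to the robot, and variables do not carry over. Pictures are saved under pics/ and viewed, at most 10 in all, crops included, and the job is handed in when it is done.

Besides the shell and the picture viewer there is one more tool, called after ">>>" as a command line: name --argument value ..., lists and objects as JSON in quotes. send_rows: Moves the arm, as the interface text tells. Its arguments: {"type":"object","properties":{"rows":{"type":"array","items":{"type":"object","properties":{"x":{"type":"number","minimum":-1,"maximum":1},"y":{"type":"number","minimum":-1,"maximum":1},"z":{"type":"number","minimum":-1,"maximum":1},"ax":{"type":"number","minimum":-1,"maximum":1},"ay":{"type":"number","minimum":-1,"maximum":1},"az":{"type":"number","minimum":-1,"maximum":1},"jaw":{"type":"number"}}}}},"required":["rows"]}

```bash
ls; mkdir -p pics; python3 - <<'E'
from plant import bot
import cv2,numpy as np
for n in("scene","top"):
    p,d=bot.capture(n); cv2.imwrite(f"pics/{n}0.png",cv2.resize(p[:,:,::-1],(800,600),interpolation=cv2.INTER_CUBIC)); np.savez(f"{n}0.npz",p=p,d=d)
    m=bot.camera_model(n); print(n,m)
o=bot.get_obs();print(o)
E
```

```text
pics
scene {'vertical_fov': 42.00112032222339, 'cx': 265.51524343250645, 'cy': 196.67107561640762, 'R': array([[ 5.84267220e-01,  8.11561344e-01, -1.70257002e-05],
       [ 6.79868572e-01, -4.89469121e-01, -5.46075732e-01],
       [-4.43182288e-01,  3.19042575e-01, -8.37735814e-01]]), 't': array([-356.54687912, -231.26494558, 1745.77432318])}
top {'vertical_fov': 56.16536456530653, 'cx': 255.23760400161882, 'cy': 189.37496482830227, 'R': array([[-0.00266024, -0.99999059,  0.00342605],
       [-0.99577932,  0.0023347 , -0.09175016],
       [ 0.0917413 , -0.00365567, -0.99577616]]), 't': array([  76.01467758,  519.80366799, 1161.52278759])}
{'time': 0.1, 'joint_positions': array([-1.36900141e+00,  3.42629938e-01,  1.52486514e+00, -1.91348369e-05,
        1.27537468e+00, -1.45997908e-01]), 'dq': array([-0.00037913, -0.00233424, -0.0023928 , -0.00108787, -0.00054973,
       -0.00075254]), 'tau': array([ 1.88272432e-03, -4.32003844e+01, -2.44696462e+01,  7.18712993e-02,
        5.26020722e-02, -5.24283030e-05]), 'tool_pos': array([ 178.88196948, -493.23407212,  226.14611165]), 'tcp_rot': array([-3.14032647e+00, -1.67688737e-04,  3.47798302e-01]), 'contact_force': array([-0.5163072 ,  0.65669544,  0.34053949]), 'moment': array([-0.01666851,  0.02301852, -0.00571587]), 'finger_force': 0.0, 'grip_width': 91.89211574413206}
```

View pics/scene0.png

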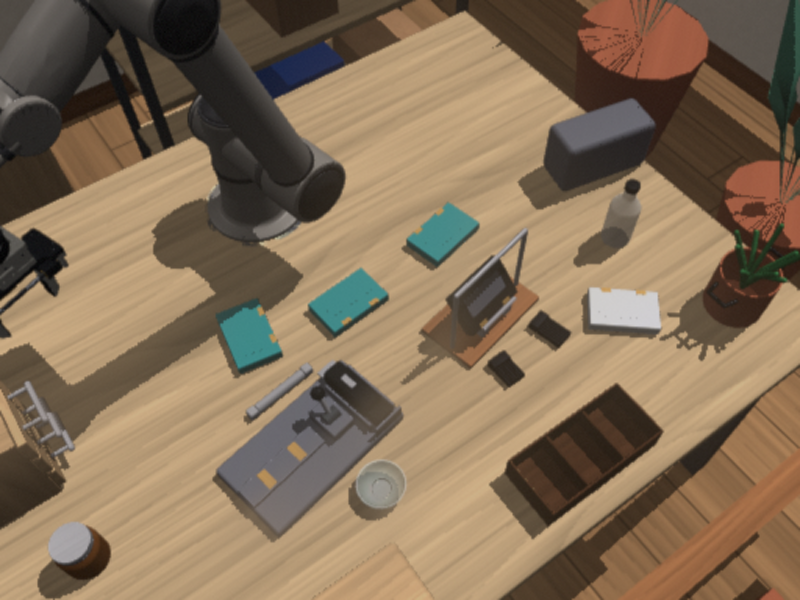

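View pics/top0.png

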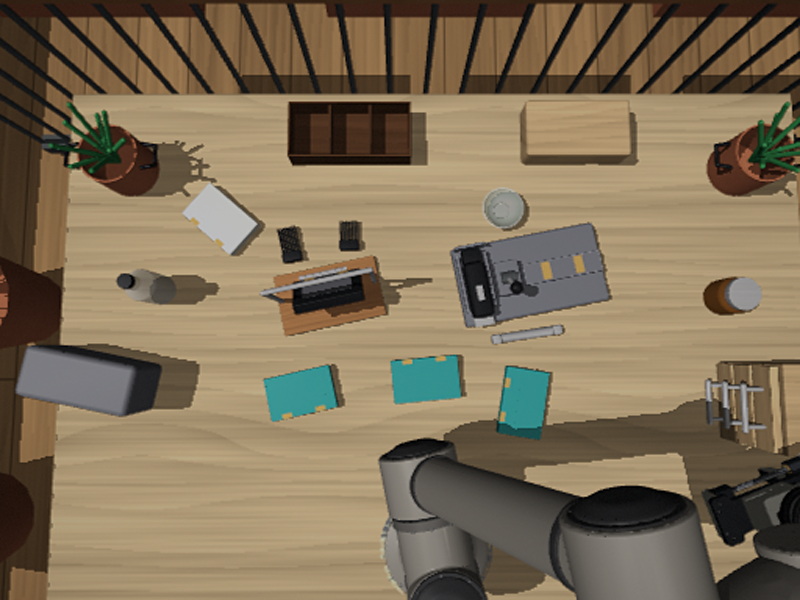

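```bash
cat > h.py <<'E'
import numpy as np,cv2
from plant import bot
def f(m): return 192/np.tan(np.radians(m["vertical_fov"])/2)
def cloud(n,d):
    m=bot.camera_model(n);v,u=np.mgrid[:384,:512]
    c=np.stack([(u-m["cx"])/f(m)*d,(v-m["cy"])/f(m)*d,d],-1)
    return (c-m["t"])@m["R"]
def proj(n,X):
    m=bot.camera_model(n);c=np.atleast_2d(X)@m["R"].T+m["t"]
    return c[:,:2]/c[:,2:]*f(m)+[m["cx"],m["cy"]]
def frame(o,yaw,P):
    c,s=np.cos(yaw),np.sin(yaw);P=np.atleast_2d(P)
    return P@np.array([[c,s,0],[-s,c,0],[0,0,1]])+[o[0],o[1],0]
E
python3 - <<'E'
from h import *
for n in("top","scene"):
    z=np.load(n+"0.npz");X=cloud(n,z["d"])
    np.set_printoptions(precision=1,suppress=True)
    if n=="top":
        print("board z",np.median(X[215:225,230:300,2]))
        for nm,(u0,u1,v0,v1),lo,hi in(("dock",(283,395,138,212),15,50),("rest",(172,250,160,218),6,20)):
            S=X[v0:v1,u0:u1].reshape(-1,3)
            S=S[(S[:,2]>lo)&(S[:,2]<hi)]
            r=cv2.minAreaRect(S[:,:2].astype(np.float32));print(nm,r,np.median(S[:,2]),len(S))
a=np.load("top0.npz")["p"][:,:,::-1]
s=4.2
A=[cv2.resize(a[v:v+h,u:u+115],None,fx=s,fy=s,interpolation=cv2.INTER_CUBIC) for u,v,h in((282,140,75),(155,155,65))]
cv2.imwrite("pics/crop1.png",np.vstack(A))
E
```

```text
board z 0.13623722344053396
dock ((570.8367309570312, -202.4748992919922), (330.4804382324219, 245.26052856445312), 89.71260070800781) 26.21854662142849 4059
rest ((529.6963500976562, 226.00352478027344), (245.91250610351562, 189.3430938720703), 86.82601928710938) 11.976772777131615 1496
```

View pics/crop1.png

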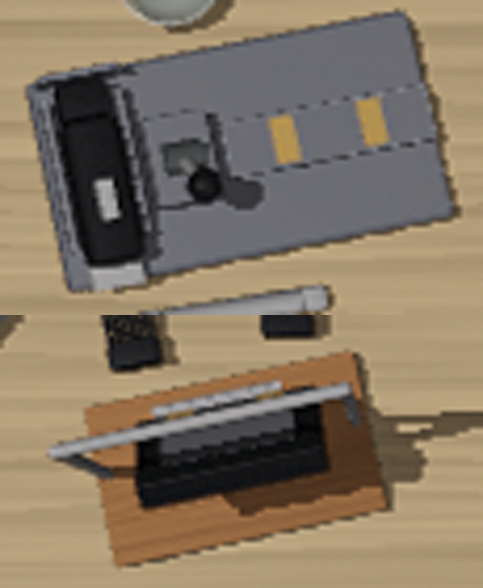

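The black pack lies in the rest (top view about 328,290 of 800×600). The turquoise packs at (302,392), (427,378) and (524,402) and the white one at (222,218) are lookalikes. The crop confirms a black pack with a grey panel under the hoop. The dock pad with its brass plates is at crop (285,139) and (373,121), and the knob is at (205,185).

```bash
cat > fit.py <<'E'
from h import *
from scipy.optimize import least_squares
np.set_printoptions(precision=2,suppress=True)
def fit(P,uv,x0):
    r=least_squares(lambda q:(proj("top",frame(q[:2],q[2],P))-uv).ravel(),x0,loss="soft_l1")
    return r.x,r.fun.reshape(-1,2)
E
python3 - <<'E'
from fit import *
c=lambda L,o:np.array(L)/4.2+np.array(o)-0.4
D,e=fit(np.array([[85,-160,25],[-85,-160,25],[-85,150,25.]]),c([(407,12),(457,217),(72,290)],(282,140)),[570,-200,.2])
print("dock",D,e)
uv=c([(88,93),(353,35),(388,195),(118,251)],(155,155))
R,e=fit(np.array([[65,110,12],[65,-110,12],[-65,-110,12],[-65,110,12.]]),uv,[530,226,.2])
print("rest",R,e)
print("pad",frame(D,D[2],[0,-73,33]),"plates px",(c([(285,139),(373,121)],(282,140))))
print(proj("top",frame(D,D[2],[[0,-73,33],[0,10,33],[0,-156,33]])))
X=cloud("top",np.load("top0.npz")["d"])
for u,v in c([(205,185),(285,139),(373,121)],(282,140)):
    print(u,v,X[int(round(v)),int(round(u))])
print("knob0",frame(D,D[2],[-29,47,100]))
# pack black pixels: points in pack frame coordinates
S=np.vstack([cloud(n,np.load(n+"0.npz")["d"]).reshape(-1,3) for n in("top","scene")])
L=(S-[R[0],R[1],0])@frame([0,0],R[2],np.eye(3)).T
m=(abs(L[:,0])<70)&(abs(L[:,1])<115)&(L[:,2]>35)&(L[:,2]<135)
L=L[m];t=np.radians(40)
q=L-[30,0,45];xp=q[:,0]*np.cos(t)+q[:,2]*np.sin(t);zp=-q[:,0]*np.sin(t)+q[:,2]*np.cos(t)
k=(abs(xp)<25)&(zp>50)&(zp<110)
print("pack up pts",k.sum(),"y",np.percentile(L[k,1],[1,5,50,95,99]),"zp",np.percentile(zp[k],[50,95,99]),"xp",np.percentile(xp[k],[1,5,50,95,99]))
f2=(abs(xp-12)<8)&(zp>50)&(zp<85);print("front face xp",np.median(xp[f2]),f2.sum())
g=L[k&(zp>85)];print(g.mean(0))
E
```

```text
dock [ 565.84 -197.37    0.19] [[ 0.61 -0.88]
 [-0.01  0.19]
 [-0.58  0.5 ]]
rest [523.81 221.74   0.21] [[-0.75 -0.18]
 [ 0.72 -0.02]
 [ 0.45 -0.21]
 [-0.42  0.4 ]]
pad [[ 579.37 -269.11   33.  ]] plates px [[349.46 172.7 ]
 [370.41 168.41]]
[[359.8  170.89]
 [335.11 175.58]
 [384.41 166.2 ]]
330.4095238095238 183.64761904761903 [ 528.15 -154.    108.87]
349.4571428571429 172.6952380952381 [ 572.03 -232.6    35.97]
370.4095238095238 168.4095238095238 [ 589.05 -303.37   31.81]
knob0 [[ 528.64 -156.56  100.  ]]
pack up pts 1121 y [-74.36 -70.64  -6.48  59.19  97.06] zp [76.35 91.61 92.92] xp [-9.26 -6.35 12.27 17.37 20.76]
front face xp 13.378903767938017 690
[-25.79  -6.49 115.21]
```

```bash
cat > go.py <<'E'
from h import *
from scipy.spatial.transform import Rotation as Ro
np.set_printoptions(precision=3,suppress=True)
D=np.array([565.8,-197.4,.19]);R=np.array([523.8,221.7,.21]);T=np.radians(40)
def rest(xp,y,zp): # pack-frame coords -> world
    return frame(R,R[2],[30+xp*np.cos(T)-zp*np.sin(T),y,45+xp*np.sin(T)+zp*np.cos(T)])[0]
def rot(yaw,tilt): # tool tilted from down, away from robot
    c,s=np.cos(tilt),np.sin(tilt)
    return Ro.from_euler("z",yaw)*Ro.from_matrix(np.array([[0,1,0],[c,0,s],[s,0,-c]]).T)
def rel(p,Q,p0=None,Q0=None):
    if p0 is None:
        o=bot.get_obs();p0=o["tool_pos"];Q0=Ro.from_euler("xyz",o["tcp_rot"])
    return np.r_[Q0.inv().apply(p-p0)/200,np.degrees((Q0.inv()*Q).as_rotvec())/60]
def show(*a):
    o=bot.get_obs();print("t",o["time"],"tcp",o["tool_pos"],"F",o["contact_force"],"w",o["grip_width"],o["finger_force"],"q",o["joint_positions"])
E
python3 - <<'E'
from go import *
for n in("top","scene"):
    S=cloud(n,np.load(n+"0.npz")["d"]).reshape(-1,3)
    L=(S-[R[0],R[1],0])@frame([0,0],R[2],np.eye(3)).T;q=L-[30,0,45]
    xp=q[:,0]*np.cos(T)+q[:,2]*np.sin(T);zp=-q[:,0]*np.sin(T)+q[:,2]*np.cos(T)
    k=(abs(xp)<17)&(zp>60)&(zp<88)&(abs(q[:,1])<90);y=np.sort(q[k,1]);print(n,k.sum(),np.percentile(y,[0,1,3,50,97,99,100]))
    e=np.histogram(zp[(abs(xp)<10)&(abs(q[:,1])<60)&(zp>80)],bins=np.arange(80,110,3));print(e[0])
p=np.array([450,-150,300.]);Q=rot(.21,0)
print("A",rel(p,Q))
p2=rest(0,0,185);Q2=rot(.21,T);print("pre",p2,rel(p2,Q2,p,Q), rest(0,0,60))
show()
E
```

```text
top 273 [-74.315 -73.668 -71.033  -4.246  63.415  65.007  65.264]
[  0   0  66 123  18   1   0   0   0]
scene 253 [-75.948 -73.817 -73.145  -5.27   61.693  66.858  67.568]
[ 0  0  9 47  6  0  0  0  0]
A [ 1.859 -1.152 -0.367 -0.001 -0.001 -1.368]
pre [436.838 203.165 186.718] [ 1.741  0.304  0.566 -0.667 -0.     0.   ] [515.421 219.914  90.963]
t 0.1 tcp [ 178.882 -493.234  226.146] F [-0.516  0.657  0.341] w 91.89211574413206 0.0 q [-1.369  0.343  1.525 -0.     1.275 -0.146]
```

>>> send_rows --rows '[{"x":0.2,"y":-0.12,"z":-0.1,"az":-0.15,"jaw":0.2},{"x":0.4,"y":-0.24,"z":-0.2,"az":-0.3,"jaw":0.2},{"x":0.6,"y":-0.36,"z":-0.3,"az":-0.45,"jaw":0.2},{"x":0.8,"y":-0.48,"z":-0.37,"az":-0.6,"jaw":0.2},{"x":1,"y":-0.6,"z":-0.37,"az":-0.75,"jaw":0.2},{"x":1,"y":-0.75,"z":-0.37,"az":-0.9,"jaw":0.2},{"x":1,"y":-0.9,"z":-0.37,"az":-1,"jaw":0.2},{"x":1,"y":-1,"z":-0.37,"az":-1,"jaw":0.2},{"x":1,"y":-1,"z":-0.37,"az":-1,"jaw":0.2},{"x":1,"y":-1,"z":-0.37,"az":-1,"jaw":0.2}]'

```text
schema error: expected keys x, y, z, ax, ay, az, jaw
```

```bash
python3 - <<'E'
from go import *
show(); p2=rest(0,-4,185)+[0,0,60];Q2=rot(.21,T);print(p2,rel(p2,Q2))
E
```

```text
t 0.1 tcp [ 178.882 -493.234  226.146] F [-0.516  0.657  0.341] w 91.89211574413206 0.0 q [-1.369  0.343  1.525 -0.     1.275 -0.146]
[437.672 199.253 246.718] [ 2.397 -2.814 -0.099 -0.548  0.475 -1.309]
```

>>> send_rows --rows '[{"x":0.2,"y":-0.12,"z":-0.1,"ax":0,"ay":0,"az":-0.15,"jaw":0.2},{"x":0.4,"y":-0.24,"z":-0.2,"ax":0,"ay":0,"az":-0.3,"jaw":0.2},{"x":0.6,"y":-0.36,"z":-0.3,"ax":0,"ay":0,"az":-0.45,"jaw":0.2},{"x":0.8,"y":-0.48,"z":-0.37,"ax":0,"ay":0,"az":-0.6,"jaw":0.2},{"x":1,"y":-0.6,"z":-0.37,"ax":0,"ay":0,"az":-0.75,"jaw":0.2},{"x":1,"y":-0.75,"z":-0.37,"ax":0,"ay":0,"az":-0.9,"jaw":0.2},{"x":1,"y":-0.9,"z":-0.37,"ax":0,"ay":0,"az":-1,"jaw":0.2},{"x":1,"y":-1,"z":-0.37,"ax":0,"ay":0,"az":-1,"jaw":0.2},{"x":1,"y":-1,"z":-0.37,"ax":0,"ay":0,"az":-1,"jaw":0.2},{"x":1,"y":-1,"z":-0.37,"ax":0,"ay":0,"az":-1,"jaw":0.2}]'

```text
time: 1.35
tool_pos: [299.1, -238.1, 300.8]
tcp_rot: [3.141, 0.001, 1.394]
contact_force: [-0.0, 0.3, 0.1]
grip_width: 55.3
finger_force: 0.0
```

```bash
python3 - <<'E'
from go import *
show(); p2=rest(0,-4,185)+[0,0,60];Q2=rot(.21,T);print(p2,rel(p2,Q2))
E
```

```text
t 1.35 tcp [ 299.085 -238.11   300.805] F [-0.029  0.342  0.09 ] w 55.33141587122048 0.0 q [-0.873  0.016  1.725 -0.     1.4   -0.696]
[437.672 199.253 246.718] [ 2.275  0.296  0.269 -0.658  0.13  -0.354]
```

>>> send_rows --rows '[{"x":0.15,"y":0.1,"z":0,"ax":0,"ay":0,"az":-0.1,"jaw":0.2},{"x":0.35,"y":0.2,"z":0,"ax":0,"ay":0,"az":-0.2,"jaw":0.2},{"x":0.55,"y":0.3,"z":0,"ax":0,"ay":0,"az":-0.3,"jaw":0.2},{"x":0.75,"y":0.3,"z":0,"ax":0,"ay":0,"az":-0.35,"jaw":0.2},{"x":0.9,"y":0.3,"z":0,"ax":-0.1,"ay":0,"az":-0.35,"jaw":0.2},{"x":1,"y":0.3,"z":0,"ax":-0.2,"ay":0,"az":-0.35,"jaw":0.2},{"x":1,"y":0.3,"z":0,"ax":-0.3,"ay":0,"az":-0.35,"jaw":0.2},{"x":1,"y":0.3,"z":0,"ax":-0.4,"ay":0,"az":-0.35,"jaw":0.2},{"x":1,"y":0.3,"z":0,"ax":-0.4,"ay":0,"az":-0.35,"jaw":0.2},{"x":1,"y":0.3,"z":0,"ax":-0.4,"ay":0,"az":-0.35,"jaw":0.2}]'

```text
time: 2.6
tool_pos: [393.5, -51.7, 301.1]
tcp_rot: [2.733, 0.075, 1.75]
contact_force: [0.4, 0.2, 0.2]
grip_width: 54.8
finger_force: 0.0
```

```bash
python3 - <<'E'
from go import *
show(); p2=rest(0,-4,185)+[0,0,60];Q2=rot(.21,T);print(p2,rel(p2,Q2))
E
```

```text
t 2.6 tcp [393.501 -51.726 301.106] F [0.442 0.227 0.202] w 54.79157632694769 0.0 q [-0.483 -0.202  1.988  0.229  0.996 -0.768]
[437.672 199.253 246.718] [ 1.212  0.332  0.342 -0.277  0.077  0.013]
```

>>> send_rows --rows '[{"x":0.15,"y":0.05,"z":0.05,"ax":-0.05,"ay":0.02,"az":0.01,"jaw":0.2},{"x":0.35,"y":0.1,"z":0.1,"ax":-0.1,"ay":0.03,"az":0.01,"jaw":0.2},{"x":0.55,"y":0.15,"z":0.15,"ax":-0.16,"ay":0.05,"az":0.01,"jaw":0.2},{"x":0.75,"y":0.2,"z":0.2,"ax":-0.22,"ay":0.07,"az":0.01,"jaw":0.2},{"x":0.9,"y":0.25,"z":0.25,"ax":-0.28,"ay":0.08,"az":0.01,"jaw":0.2},{"x":1,"y":0.3,"z":0.3,"ax":-0.28,"ay":0.08,"az":0.01,"jaw":0.2},{"x":1,"y":0.33,"z":0.34,"ax":-0.28,"ay":0.08,"az":0.01,"jaw":0.2},{"x":1,"y":0.33,"z":0.34,"ax":-0.28,"ay":0.08,"az":0.01,"jaw":0.2},{"x":1,"y":0.33,"z":0.34,"ax":-0.28,"ay":0.08,"az":0.01,"jaw":0.2},{"x":1,"y":0.33,"z":0.34,"ax":-0.28,"ay":0.08,"az":0.01,"jaw":0.2}]'

```text
time: 3.85
tool_pos: [443.9, 157.6, 250.1]
tcp_rot: [2.439, -0.001, 1.785]
contact_force: [0.0, 0.4, 0.5]
grip_width: 55.2
finger_force: 0.0
```

```bash
python3 - <<'E'
from go import *
show(); p2=rest(0,-4,175);Q2=rot(.21,T);print(p2,rel(p2,Q2))
p,d=bot.capture("scene");cv2.imwrite("pics/s1.png",cv2.resize(p[90:260,200:400,::-1],(800,680))[:600])
o=bot.get_obs();Q=Ro.from_euler("xyz",o["tcp_rot"])
for n in("top","scene"):
    d=bot.capture(n)[1]
    L=Q.inv().apply(cloud(n,d).reshape(-1,3)-o["tool_pos"])
    for z0 in range(-130,1,10):
        k=(L[:,2]>z0)&(L[:,2]<z0+10)&(np.abs(L[:,:2])<150).all(1)&(d.ravel()>0)
        if k.sum(): print(n,z0,k.sum(),np.percentile(L[k,0],[1,99]),np.percentile(L[k,1],[1,99]))
E
```

```text
t 3.85 tcp [443.913 157.606 250.1  ] F [0.008 0.385 0.477] w 55.24403677665466 0.0 q [ 0.148 -0.089  2.197  0.134  0.335 -0.176]
[443.958 200.592 179.058] [ 0.209 -0.195  0.301  0.004 -0.004  0.002]
top -130 61 [-23.489  24.96 ] [-4.907 19.058]
top -120 92 [-26.182  29.164] [-13.375  93.641]
top -110 583 [-36.909  34.265] [-68.364  96.694]
top -100 141 [-37.076  33.995] [-61.44   95.977]
top -90 221 [-37.08   34.845] [-73.46   93.759]
top -80 98 [-37.452  35.097] [-78.055  89.16 ]
top -70 36 [-37.484  32.517] [-82.74   88.991]
top -40 19 [-11.711   8.768] [-29.821 -24.942]
top -30 15 [-10.405   9.14 ] [-30.447 -25.161]
top -20 8 [-11.953   7.649] [-39.605 -26.585]
scene -130 104 [-24.012  23.436] [-45.439  23.251]
scene -120 107 [-26.425  24.964] [-49.253  22.651]
scene -110 403 [-37.56   32.648] [-89.012 100.32 ]
scene -100 179 [-37.335  37.577] [-86.954  98.988]
scene -90 239 [-38.19   33.053] [-82.155  93.594]
scene -80 205 [-37.664  33.937] [-79.513  92.143]
scene -70 67 [-36.73   35.941] [-81.904  91.308]
scene -60 31 [-12.828   0.747] [-45.712  51.414]
scene -50 57 [-13.17   11.175] [-42.441  51.728]
scene -40 71 [-12.014  10.103] [-41.145  51.801]
scene -30 63 [-12.712  10.812] [-41.987  50.285]
scene -20 63 [-13.33   11.644] [-41.27   51.724]
scene -10 45 [-12.177  10.855] [-33.009  42.756]
scene 0 2 [-2.668  2.001] [-29.967 -29.449]
```

View pics/s1.png

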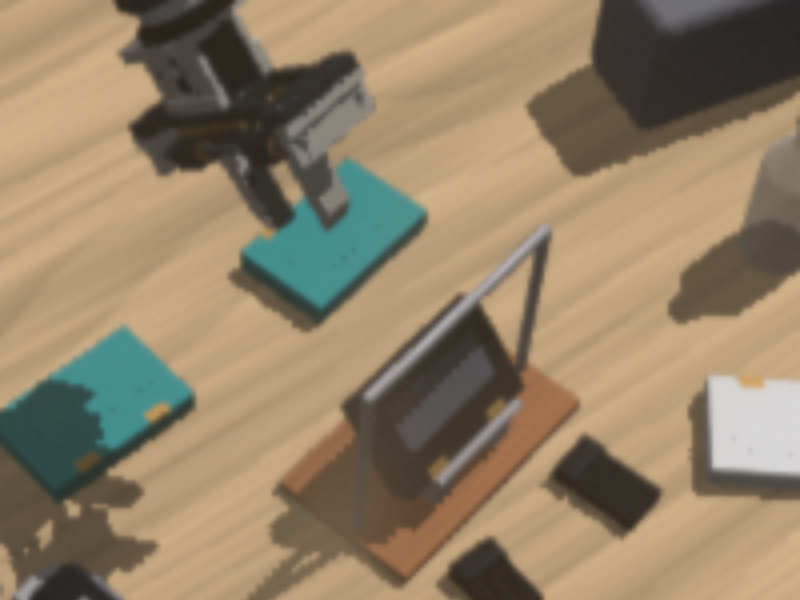

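```bash
cat > ik.py <<'E'
from go import *
from scipy.optimize import least_squares
E=lambda a,t:Ro.from_euler(a,t)
def fk(q,P):
    h,a,L1,e,L2,d=P
    R1=E("z",q[0]);A=R1*E("y",q[1]);B=A*E("y",q[2]);C=B*E("z",q[3])*E("y",q[4])*E("z",q[5])
    return R1.apply([a,0,h])+A.apply([0,0,L1])+B.apply([e,0,L2])+C.apply([0,0,d]),C
obs=[([-1.369,.3426,1.5249,0,1.2754,-.146],[178.9,-493.2,226.1]),([-.873,.016,1.725,0,1.4,-.696],[299.1,-238.1,300.8]),([-.483,-.202,1.988,.229,.996,-.768],[393.5,-51.7,301.1]),([.148,-.089,2.197,.134,.335,-.176],[443.9,157.6,250.1])]
r=least_squares(lambda P:np.r_[np.concatenate([fk(q,P)[0]-p for q,p in obs]),.01*(P-[300,0,400,0,400,250])],[300,0,400,0,400,250.])
P=r.x
lo=np.array([-2.53,-.77,.04,-1,.28,-3.11]);hi=np.array([2.53,2.02,2.7,4.14,2.66,3.11])
def ik(p,Q,q0):
    s=least_squares(lambda q:np.r_[(fk(q,P)[0]-p)/10,(fk(q,P)[1].inv()*Q).as_rotvec()*20],np.clip(q0,lo+.01,hi-.01),bounds=(lo,hi))
    return s.x,np.abs(s.fun).max()
E
python3 - <<'E'
from ik import *
print("P",P,"res",np.abs(r.fun[:12]).max());o=bot.get_obs()
print((fk(o["joint_positions"],P)[1].inv()*Ro.from_euler("xyz",o["tcp_rot"])).as_rotvec())
q=o["joint_positions"]
for zp in(175,140,100,66):
    p=rest(0,-4,zp);q1,e=ik(p,rot(.21,T),q);print(zp,p,q1,e)
for z in(200,100+2):
    print(ik(frame(D,D[2],[0,-73,z])[0],rot(.19,0),q))
# hoop
L=[]
for n in("top","scene"):
    S=cloud(n,np.load(n+"0.npz")["d"]).reshape(-1,3);S=(S-[R[0],R[1],0])@frame([0,0],R[2],np.eye(3)).T
    k=(abs(S[:,1])<80)&(abs(S[:,0]-9)<40)&(S[:,2]>165)&(S[:,2]<210);print(n,k.sum(),np.median(S[k],0),np.percentile(S[k],[10,90],axis=0))
E
```

```text
P [ 616.222 -249.166  718.393  334.806  659.613  585.461] res 73.81326157598299
[-0.    -0.     1.571]
175 [443.958 200.592 179.058] [ 0.946  0.175  2.122 -0.997  0.518  3.11 ] 0.37767449681034176
140 [465.962 205.282 152.246] [ 0.842  0.246  2.084 -1.     0.443  3.048] 0.7602250256885938
100 [491.108 210.642 121.604] [ 0.656  0.42   2.134  4.14   0.28  -2.224] 1.4865509594499504
66 [512.483 215.198  95.559] [ 0.64   0.48   2.088  4.14   0.28  -2.232] 1.1781050088499772
(array([-0.435,  0.462,  1.334,  0.   ,  1.345,  0.946]), np.float64(4.5474735088646414e-14))
(array([-0.435,  0.558,  1.357,  0.   ,  1.226,  0.946]), np.float64(5.684341886080802e-14))
top 198 [  8.667  -0.653 192.195] [[  5.023 -63.635 189.459]
 [ 12.859  64.128 194.903]]
scene 172 [ 11.601  -3.431 192.766] [[  7.576 -65.364 189.259]
 [ 14.929  62.674 196.72 ]]
```

```bash
sed -i 's/h,a,L1,e,L2,d=P/h,a,L1,e,L2,d,s=P/; s/\[a,0,h\]/[a,s,h]/; s/400,250\]/400,250,76]/; s/400,250\.\]/400,250.,76]/; s/E("z",q\[5\])$/E("z",q[5]+np.pi\/2)/' ik.py
python3 - <<'E'
from ik import *
print("P",P,"res",np.abs(r.fun[:12]).max());o=bot.get_obs()
print((fk(o["joint_positions"],P)[1].inv()*Ro.from_euler("xyz",o["tcp_rot"])).as_rotvec())
q=o["joint_positions"]
for zp in(175,140,100,66):
    p=rest(0,-4,zp);q1,e=ik(p,rot(.21,T),q);print(zp,p,q1,e)
for zp in(230,175):
    p=rest(0,-4,zp);q1,e=ik(p,rot(.21,T),np.array([.5,.3,2,-.3,.6,.2]));print(zp,p,q1,e)
for z in(200,100+2):
    print(ik(frame(D,D[2],[0,-73,z])[0],rot(.19,0),q))
E
```

```text
P [221.706   0.815 505.977  46.048 378.702 317.405  76.399] res 0.2023207779635925
[-0.  0.  0.]
175 [443.958 200.592 179.058] [ 0.366  0.098  2.188 -0.544  0.28   0.656] 1.4296982690337254
140 [465.962 205.282 152.246] [ 0.421  0.208  2.17  -1.     0.28   1.159] 2.2245292813448483
100 [491.108 210.642 121.604] [ 0.411  0.308  2.11  -1.     0.28   1.158] 2.468066446565052
66 [512.483 215.198  95.559] [ 0.404  0.39   2.056 -1.     0.28   1.157] 2.6466988914833927
230 [409.382 193.223 221.19 ] [ 0.329 -0.061  2.254 -0.297  0.28   0.379] 0.2838026013001616
175 [443.958 200.592 179.058] [ 0.366  0.098  2.188 -0.544  0.28   0.656] 1.429676624436915
(array([-0.555,  0.574,  1.222, -0.   ,  1.346, -0.745]), np.float64(5.684341886080802e-15))
(array([-0.555,  0.66 ,  1.349, -0.   ,  1.133, -0.745]), np.float64(2.0038592248908903e-14))
```

```bash
python3 - <<'E'
from ik import *
rng=np.random.default_rng(0)
for flip in(0,180):
  for phi in(-30,-25,-20,-15,-10,0,10,15,20,25,30):
    Q=rot(.21,T)*E("y",np.radians(phi))*E("z",np.radians(flip))
    # keep grasp point (19mm behind TCP) at zp=85
    best={}
    for zp in(85,185):
        sols=[]
        g=rest(0,-4,85)-Q.apply([0,0,zp-85]);p=g+Q.apply([0,0,19])
        for k in range(15):
            q0=np.r_[rng.uniform(-.2,.9),rng.uniform(-.3,.8),rng.uniform(1.2,2.5),rng.uniform(-1,4.1),rng.uniform(.3,1.5),rng.uniform(-3,3)]
            q1,e=ik(p,Q,q0)
            if e<.02 and not any(np.abs(q1-s).max()<.05 for s in sols): sols.append(q1)
        best[zp]=sols
    print(flip,phi,{k:[str(s) for s in v] for k,v in best.items()})
E
```

```text
0 -30 {85: [], 185: []}
0 -25 {85: [], 185: []}
0 -20 {85: [], 185: []}
0 -15 {85: [], 185: []}
0 -10 {85: [], 185: []}
0 0 {85: [], 185: []}
0 10 {85: ['[ 0.138  0.396  2.237  2.241  0.283 -2.317]'], 185: []}
0 15 {85: ['[ 0.065  0.408  2.238  1.996  0.389 -2.144]'], 185: ['[-0.058  0.13   2.308  1.393  0.434 -1.6  ]']}
0 20 {85: ['[-0.003  0.428  2.232  1.838  0.5   -2.056]'], 185: ['[-0.163  0.164  2.3    1.37   0.582 -1.669]']}
0 25 {85: ['[-0.066  0.455  2.22   1.721  0.609 -2.008]'], 185: ['[-0.251  0.212  2.282  1.335  0.715 -1.721]']}
0 30 {85: ['[-0.121  0.488  2.2    1.626  0.714 -1.979]'], 185: ['[-0.323  0.269  2.254  1.295  0.835 -1.762]']}
180 -30 {85: [], 185: []}
180 -25 {85: [], 185: []}
180 -20 {85: [], 185: []}
180 -15 {85: [], 185: []}
180 -10 {85: [], 185: []}
180 0 {85: [], 185: []}
180 10 {85: ['[0.138 0.396 2.237 2.241 0.283 0.824]'], 185: []}
180 15 {85: ['[0.065 0.408 2.238 1.996 0.389 0.998]'], 185: ['[-0.058  0.13   2.308  1.393  0.434  1.542]']}
180 20 {85: ['[-0.003  0.428  2.232  1.838  0.5    1.085]'], 185: ['[-0.163  0.164  2.3    1.37   0.582  1.473]']}
180 25 {85: ['[-0.066  0.455  2.22   1.721  0.609  1.133]'], 185: ['[-0.251  0.212  2.282  1.335  0.715  1.42 ]']}
180 30 {85: ['[-0.121  0.488  2.2    1.626  0.714  1.162]'], 185: ['[-0.323  0.269  2.254  1.295  0.835  1.38 ]']}
```

```bash
python3 - <<'E'
from ik import *
S=cloud("scene",np.load("scene0.npz")["d"]).reshape(-1,3);L=(S-[R[0],R[1],0])@frame([0,0],R[2],np.eye(3)).T;q=L-[30,0,45]
xp=q[:,0]*np.cos(T)+q[:,2]*np.sin(T);zp=-q[:,0]*np.sin(T)+q[:,2]*np.cos(T)
k=(abs(xp-13)<6)&(zp>25)&(zp<85)&(abs(q[:,1])<60);print("front face: slope",np.degrees(np.polyfit(zp[k],xp[k],1)[0]),"deg; mean",xp[k].mean(), "y skew",np.degrees(np.polyfit(q[k,1],xp[k],1)[0]))
bar=frame(R,R[2],np.c_[np.full(41,9),np.linspace(-100,100,41),np.full(41,188)])
for tilt in(40,43,46):
  for yg in(-40,-20,-4):
    for phi in(0,4,8,12,16):
      Q=rot(.21,np.radians(tilt))*E("y",np.radians(phi));g=rest(0,yg,87);p=g+Q.apply([0,0,19])
      q1,e=ik(p,Q,np.array([.13,.4,2.23,2.2,.3,-2.3]))
      B=Q.inv().apply(bar-p);k=abs(B[:,0])<38
      # distance of bar to box |x|<38,|y|<95,z<-66
      dz=np.maximum(B[k,2]+66,0);dy=np.maximum(abs(B[k,1])-93,0)
      c=np.where((dz==0)&(dy==0),(B[k,2]+66),np.hypot(dz,dy)).min()-5
      if e<.05: print(tilt,yg,phi,"clear %.1f"%c,q1)
E
```

```text
front face: slope 1.1690924823664506 deg; mean 13.969754421912157 y skew 0.14585157518899514
40 -40 8 clear 0.7 [ 0.062  0.384  2.248  2.177  0.286 -2.313]
40 -40 12 clear -2.6 [ 0.003  0.392  2.246  1.97   0.37  -2.164]
40 -40 16 clear -5.1 [-0.053  0.406  2.241  1.828  0.457 -2.078]
40 -20 12 clear -2.6 [ 0.061  0.393  2.244  2.051  0.343 -2.195]
40 -20 16 clear -5.1 [ 0.004  0.406  2.241  1.896  0.431 -2.097]
40 -4 12 clear -2.8 [ 0.108  0.395  2.24   2.118  0.323 -2.223]
40 -4 16 clear -5.3 [ 0.051  0.407  2.24   1.951  0.41  -2.114]
43 -40 0 clear 10.0 [ 0.183  0.397  2.274  3.076  0.28  -3.098]
43 -40 4 clear 7.3 [ 0.12   0.395  2.282  2.696  0.308 -2.781]
43 -40 8 clear 4.7 [ 0.057  0.399  2.286  2.395  0.362 -2.544]
43 -40 12 clear 1.3 [-0.004  0.408  2.284  2.171  0.431 -2.383]
43 -40 16 clear -1.2 [-0.062  0.422  2.277  2.001  0.507 -2.275]
43 -20 4 clear 7.3 [ 0.181  0.399  2.274  2.827  0.293 -2.861]
43 -20 8 clear 4.7 [ 0.118  0.401  2.28   2.501  0.343 -2.598]
43 -20 12 clear 1.3 [ 0.056  0.409  2.282  2.258  0.409 -2.419]
43 -20 16 clear -1.2 [-0.003  0.421  2.278  2.0
[... 393 characters left out ...]
86]
46 -40 8 clear 8.8 [ 0.051  0.42   2.322  2.535  0.454 -2.698]
46 -40 12 clear 6.4 [-0.012  0.429  2.32   2.319  0.51  -2.551]
46 -40 16 clear 2.8 [-0.071  0.442  2.313  2.141  0.573 -2.441]
46 -20 4 clear 11.4 [ 0.18   0.419  2.31   2.904  0.399 -2.943]
46 -20 8 clear 8.8 [ 0.115  0.422  2.317  2.633  0.438 -2.742]
46 -20 12 clear 6.4 [ 0.051  0.429  2.318  2.406  0.492 -2.584]
46 -20 16 clear 2.8 [-0.01   0.442  2.313  2.219  0.555 -2.466]
46 -4 4 clear 11.6 [ 0.23   0.423  2.301  2.995  0.389 -2.992]
46 -4 8 clear 8.6 [ 0.165  0.424  2.31   2.714  0.425 -2.779]
46 -4 12 clear 6.2 [ 0.101  0.431  2.313  2.477  0.477 -2.612]
46 -4 16 clear 2.5 [ 0.04   0.443  2.312  2.283  0.539 -2.487]
```

```bash
cat > plan.py <<'E'
from ik import *
bar=frame(R,R[2],np.c_[np.full(41,9),np.linspace(-100,100,41),np.full(41,188)])
def clear(p,Q):
    B=Q.inv().apply(bar-p);B=B[abs(B[:,0])<43]
    if len(B)==0:return 99
    dz=np.maximum(B[:,2]+66,0);dy=np.maximum(abs(B[:,1])-95,0)
    return np.where((dz==0)&(dy==0),-5,np.hypot(dz,dy)).min()-5
def gp(s,tilt,phi,g=86.5,yg=-15,xo=0):
    Q=rot(.21,np.radians(tilt))*E("y",np.radians(phi))
    return rest(xo,yg,g)+Q.apply([0,0,19-s]),Q
def sim(wps,n=6):
    "wps list of (p,Q); prints rel of each wp to the previous one and joint path"
    o=bot.get_obs();q=o["joint_positions"];p0,Q0=o["tool_pos"],Ro.from_euler("xyz",o["tcp_rot"])
    for p,Q in wps:
        rv=(Q0.inv()*Q).as_rotvec();mx=0;c=99;m5=9;er=0
        for t in np.linspace(0,1,n+1)[1:]:
            pp=p0+t*(p-p0);QQ=Q0*Ro.from_rotvec(rv*t);q1,e=ik(pp,QQ,q);mx=max(mx,abs(q1-q).max());q=q1;c=min(c,clear(pp,QQ));m5=min(m5,q[4]);er=max(er,e)
        print("rel",rel(p,Q,p0,Q0),"q",q,"step %.2f clr %.1f q5 %.2f err %.3f"%(mx,c,m5,er));p0,Q0=p,Q
E
python3 - <<'E'
from plan import *
c=bot.get_obs()["tool_pos"]
sim([(c+[10,-30,20],gp(0,28,15)[1]),(c+[10,-40,20],gp(0,35,28)[1]),gp(110,43,26),gp(40,43,17),gp(0,43,9)])
E
```

```text
rel [-0.157  0.078 -0.066  0.203  0.245  0.03 ] q [-0.18  -0.023  1.985  0.553  0.9   -0.744] step 0.21 clr 99.0 q5 0.43 err 0.000
rel [-0.046 -0.009 -0.017 -0.109  0.216 -0.043] q [-0.416  0.035  2.055  0.879  1.075 -1.232] step 0.09 clr 99.0 q5 0.92 err 0.000
rel [-0.061 -0.248  0.455 -0.119 -0.033 -0.061] q [-0.348  0.21   2.322  1.372  0.79  -1.862] step 0.14 clr 96.5 q5 0.79 err 0.000
rel [ 0.016 -0.     0.351 -0.    -0.15   0.   ] q [-0.057  0.321  2.317  1.881  0.497 -2.14 ] step 0.11 clr 36.3 q5 0.50 err 0.000
rel [-0.013 -0.     0.199  0.    -0.133 -0.   ] q [ 0.118  0.405  2.279  2.461  0.354 -2.561] step 0.11 clr 2.8 q5 0.35 err 0.000
```

>>> send_rows --rows '[{"x":-0.04,"y":0.02,"z":-0.02,"ax":0.05,"ay":0.06,"az":0.01,"jaw":0.2},{"x":-0.08,"y":0.04,"z":-0.04,"ax":0.1,"ay":0.12,"az":0.02,"jaw":0.2},{"x":-0.12,"y":0.06,"z":-0.05,"ax":0.15,"ay":0.18,"az":0.02,"jaw":0.2},{"x":-0.16,"y":0.08,"z":-0.06,"ax":0.2,"ay":0.25,"az":0.02,"jaw":0.2},{"x":-0.17,"y":0.08,"z":-0.07,"ax":0.17,"ay":0.32,"az":0.01,"jaw":0.2},{"x":-0.19,"y":0.08,"z":-0.07,"ax":0.14,"ay":0.39,"az":0,"jaw":0.2},{"x":-0.2,"y":0.08,"z":-0.08,"ax":0.1,"ay":0.46,"az":-0.01,"jaw":0.2},{"x":-0.2,"y":0.08,"z":-0.08,"ax":0.1,"ay":0.46,"az":-0.01,"jaw":0.2},{"x":-0.2,"y":0.08,"z":-0.08,"ax":0.1,"ay":0.46,"az":-0.01,"jaw":0.2},{"x":-0.2,"y":0.08,"z":-0.08,"ax":0.1,"ay":0.46,"az":-0.01,"jaw":0.2}]'

```text
time: 5.25
tool_pos: [454.1, 120.1, 272.6]
tcp_rot: [2.486, -0.372, 2.101]
contact_force: [-0.0, -0.1, -0.7]
grip_width: 54.8
finger_force: 0.0
```

```bash
python3 - <<'E'
from plan import *
show();sim([gp(110,43,26),gp(40,43,17),gp(0,43,9)])
E
```

```text
t 5.25 tcp [454.092 120.091 272.616] F [-0.002 -0.096 -0.696] w 54.81487881828006 0.0 q [-0.397  0.034  2.031  0.845  1.082 -1.219]
rel [-0.064 -0.249  0.464 -0.142 -0.032 -0.029] q [-0.348  0.21   2.322  1.372  0.79  -1.862] step 0.15 clr 96.5 q5 0.79 err 0.000
rel [ 0.016 -0.     0.351 -0.    -0.15   0.   ] q [-0.057  0.321  2.317  1.881  0.497 -2.14 ] step 0.11 clr 36.3 q5 0.50 err 0.000
rel [-0.013 -0.     0.199  0.    -0.133 -0.   ] q [ 0.118  0.405  2.279  2.461  0.354 -2.561] step 0.11 clr 2.8 q5 0.35 err 0.000
```

>>> send_rows --rows '[{"x":-0.01,"y":-0.05,"z":0.08,"ax":-0.03,"ay":-0.01,"az":-0.01,"jaw":0.2},{"x":-0.02,"y":-0.1,"z":0.16,"ax":-0.06,"ay":-0.01,"az":-0.01,"jaw":0.2},{"x":-0.03,"y":-0.15,"z":0.24,"ax":-0.09,"ay":-0.02,"az":-0.02,"jaw":0.2},{"x":-0.05,"y":-0.2,"z":0.34,"ax":-0.12,"ay":-0.03,"az":-0.03,"jaw":0.2},{"x":-0.064,"y":-0.25,"z":0.464,"ax":-0.142,"ay":-0.032,"az":-0.029,"jaw":0.2},{"x":-0.064,"y":-0.25,"z":0.464,"ax":-0.142,"ay":-0.032,"az":-0.029,"jaw":0.2},{"x":-0.064,"y":-0.25,"z":0.464,"ax":-0.142,"ay":-0.032,"az":-0.029,"jaw":0.2},{"x":-0.064,"y":-0.25,"z":0.464,"ax":-0.142,"ay":-0.032,"az":-0.029,"jaw":0.2},{"x":-0.064,"y":-0.25,"z":0.464,"ax":-0.142,"ay":-0.032,"az":-0.029,"jaw":0.2},{"x":-0.064,"y":-0.25,"z":0.464,"ax":-0.142,"ay":-0.032,"az":-0.029,"jaw":0.2}]'

```text
time: 6.5
tool_pos: [455.8, 150.4, 171.1]
tcp_rot: [2.337, -0.327, 2.101]
contact_force: [0.2, 0.1, -0.0]
grip_width: 55.2
finger_force: 0.0
```

```bash
python3 - <<'E'
from plan import *
show();sim([gp(40,43,17),gp(15,43,12),gp(0,43,9)])
E
```

```text
t 6.5 tcp [455.833 150.39  171.12 ] F [ 0.199  0.083 -0.047] w 55.23844109690339 0.0 q [-0.352  0.211  2.322  1.371  0.793 -1.864]
rel [ 0.02  -0.001  0.353  0.001 -0.15  -0.001] q [-0.057  0.321  2.317  1.881  0.497 -2.14 ] step 0.11 clr 36.3 q5 0.50 err 0.000
rel [-0.002 -0.     0.125 -0.    -0.083 -0.   ] q [ 0.057  0.37   2.297  2.217  0.395 -2.373] step 0.06 clr 14.8 q5 0.39 err 0.000
rel [-0.005 -0.     0.075  0.    -0.05  -0.   ] q [ 0.118  0.405  2.279  2.461  0.354 -2.561] step 0.04 clr 2.8 q5 0.35 err 0.000
```

>>> send_rows --rows '[{"x":0.005,"y":0,"z":0.08,"ax":0,"ay":-0.03,"az":0,"jaw":0.2},{"x":0.01,"y":0,"z":0.16,"ax":0,"ay":-0.07,"az":0,"jaw":0.2},{"x":0.015,"y":0,"z":0.25,"ax":0,"ay":-0.11,"az":0,"jaw":0.2},{"x":0.02,"y":0.003,"z":0.35,"ax":0,"ay":-0.15,"az":0,"jaw":0.2},{"x":0.01,"y":0.005,"z":0.4,"ax":0,"ay":-0.18,"az":0,"jaw":0.2},{"x":0,"y":0.005,"z":0.44,"ax":0,"ay":-0.21,"az":0,"jaw":0.2},{"x":-0.01,"y":0.005,"z":0.475,"ax":0,"ay":-0.233,"az":0,"jaw":0.2},{"x":-0.01,"y":0.005,"z":0.475,"ax":0,"ay":-0.233,"az":0,"jaw":0.2},{"x":-0.01,"y":0.005,"z":0.475,"ax":0,"ay":-0.233,"az":0,"jaw":0.2},{"x":-0.01,"y":0.005,"z":0.475,"ax":0,"ay":-0.233,"az":0,"jaw":0.2}]'

```text
time: 7.75
tool_pos: [505.7, 201.7, 108.6]
tcp_rot: [2.38, -0.154, 1.924]
contact_force: [0.4, 0.0, -0.1]
grip_width: 55.0
finger_force: 0.0
```

```bash
python3 - <<'E'
from plan import *
show();sim([gp(0,43,9,xo=1)])
p,d=bot.capture("scene");a=p[150:240,255:375,::-1];cv2.imwrite("pics/s2.png",cv2.resize(a,(800,600),interpolation=cv2.INTER_CUBIC))
E
```

```text
t 7.75 tcp [505.692 201.696 108.6  ] F [ 0.357  0.001 -0.139] w 55.00229964114074 0.0 q [ 0.052  0.371  2.294  2.205  0.397 -2.364]
rel [ 0.003  0.     0.074  0.001 -0.05  -0.002] q [ 0.118  0.404  2.276  2.455  0.351 -2.555] step 0.04 clr 2.8 q5 0.35 err 0.000
```

View pics/s2.png

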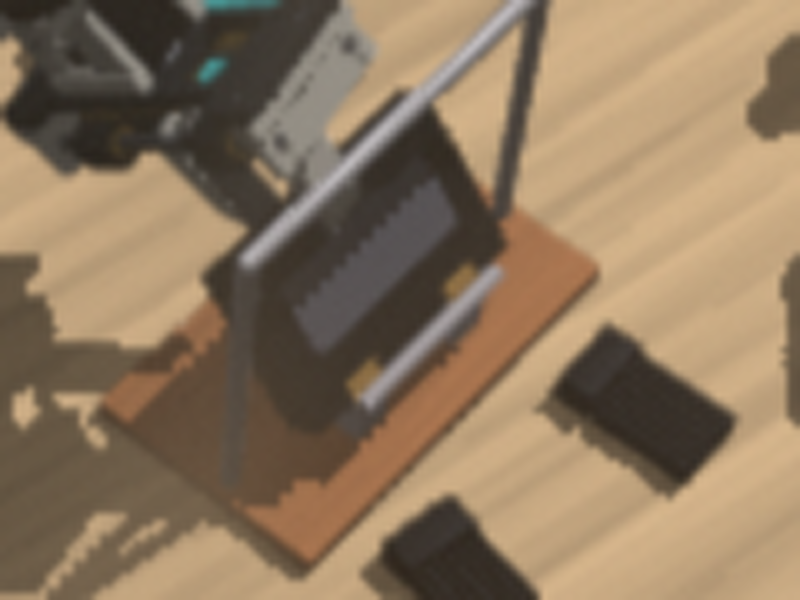

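>>> send_rows --rows '[{"x":0,"y":0,"z":0.025,"ax":0,"ay":-0.015,"az":0,"jaw":0.2},{"x":0,"y":0,"z":0.05,"ax":0,"ay":-0.03,"az":0,"jaw":0.2},{"x":0.002,"y":0,"z":0.074,"ax":0,"ay":-0.05,"az":0,"jaw":0.2},{"x":0.002,"y":0,"z":0.074,"ax":0,"ay":-0.05,"az":0,"jaw":0.2},{"x":0.002,"y":0,"z":0.074,"ax":0,"ay":-0.05,"az":0,"jaw":0},{"x":0.002,"y":0,"z":0.074,"ax":0,"ay":-0.05,"az":0,"jaw":-0.2},{"x":0.002,"y":0,"z":0.074,"ax":0,"ay":-0.05,"az":0,"jaw":-0.4},{"x":0.002,"y":0,"z":0.074,"ax":0,"ay":-0.05,"az":0,"jaw":-1},{"x":0.002,"y":0,"z":0.074,"ax":0,"ay":-0.05,"az":0,"jaw":-1},{"x":0.002,"y":0,"z":0.074,"ax":0,"ay":-0.05,"az":0,"jaw":-1}]'

```text
time: 9.05
tool_pos: [514.2, 207.3, 97.7]
tcp_rot: [2.385, -0.116, 1.887]
contact_force: [-3.8, -2.9, 2.0]
grip_width: 24.3
finger_force: 29.7
```

```bash
python3 - <<'E'
from plan import *
show();o=bot.get_obs();print(o["moment"])
sim([gp(30,43,12,xo=1),gp(100,43,20,xo=1)])
E
```

```text
t 9.05 tcp [514.185 207.25   97.689] F [-3.803 -2.871  1.999] w 24.34088385270501 29.669668078422546 q [ 0.117  0.404  2.277  2.454  0.352 -2.553]
[-0.331  0.538 -0.117]
rel [-0.002  0.003 -0.15  -0.     0.05  -0.002] q [ 0.043  0.328  2.31   2.136  0.384 -2.3  ] step 0.05 clr 7.3 q5 0.36 err 0.000
rel [-0.056  0.    -0.346  0.     0.133 -0.   ] q [-0.22   0.173  2.346  1.496  0.618 -1.862] step 0.13 clr 40.3 q5 0.41 err 0.000
```

>>> send_rows --rows '[{"x":0,"y":0.003,"z":-0.03,"ax":0,"ay":0.005,"az":0,"jaw":-1},{"x":0,"y":0.006,"z":-0.07,"ax":0,"ay":0.02,"az":0,"jaw":-1},{"x":0,"y":0.009,"z":-0.11,"ax":0,"ay":0.035,"az":0,"jaw":-1},{"x":-0.002,"y":0.012,"z":-0.15,"ax":0,"ay":0.05,"az":0,"jaw":-1},{"x":-0.014,"y":0.015,"z":-0.21,"ax":0,"ay":0.073,"az":0,"jaw":-1},{"x":-0.026,"y":0.018,"z":-0.27,"ax":0,"ay":0.096,"az":0,"jaw":-1},{"x":-0.04,"y":0.02,"z":-0.33,"ax":0,"ay":0.12,"az":0,"jaw":-1},{"x":-0.055,"y":0.022,"z":-0.4,"ax":0,"ay":0.147,"az":0,"jaw":-1},{"x":-0.075,"y":0.025,"z":-0.49,"ax":0,"ay":0.183,"az":0,"jaw":-1},{"x":-0.075,"y":0.025,"z":-0.49,"ax":0,"ay":0.183,"az":0,"jaw":-1}]'

```text
time: 10.3
tool_pos: [461.8, 164.3, 170.7]
tcp_rot: [2.359, -0.253, 2.022]
contact_force: [-0.1, -0.1, -2.8]
grip_width: 24.4
finger_force: 29.6
```

```bash
python3 - <<'E'
from plan import *
show();o=bot.get_obs();print(o["moment"])
c=o["tool_pos"];Qd=rot(.19,0)
pad=frame(D,D[2],[0,-73,33])[0];up=pad+[0,0,68+80]
print(pad,up)
sim([(c+[-20,-60,80],gp(0,35,28)[1]),(np.array([455,-20,300]),gp(0,15,15)[1]),(np.array([520,-150,280]),Qd),(up,Qd)])
E
```

```text
t 10.3 tcp [461.811 164.271 170.731] F [-0.131 -0.1   -2.761] w 24.410282084663883 29.56059157848358 q [-0.216  0.171  2.333  1.481  0.616 -1.837]
[-0.448  0.422 -0.041]
[ 579.587 -269.086   33.   ] [ 579.587 -269.086  181.   ]
rel [-0.119  0.157 -0.47   0.124  0.134  0.053] q [-0.471  0.047  2.107  0.893  1.07  -1.322] step 0.16 clr 99.0 q5 0.68 err 0.000
rel [-0.436  0.088 -0.503  0.311 -0.214  0.122] q [-0.475  0.088  1.708  0.378  1.331 -0.808] step 0.11 clr 99.0 q5 1.10 err 0.000
rel [-0.717  0.15  -0.043  0.246 -0.251  0.052] q [-0.422  0.337  1.383  0.     1.422 -0.612] step 0.06 clr 99.0 q5 1.34 err 0.000
rel [-0.641  0.18   0.495  0.     0.     0.   ] q [-0.555  0.588  1.25   0.     1.304 -0.745] step 0.04 clr 99.0 q5 1.30 err 0.000
```

>>> send_rows --rows '[{"x":-0.03,"y":0.04,"z":-0.12,"ax":0.03,"ay":0.03,"az":0.01,"jaw":-1},{"x":-0.06,"y":0.08,"z":-0.24,"ax":0.06,"ay":0.07,"az":0.02,"jaw":-1},{"x":-0.09,"y":0.12,"z":-0.36,"ax":0.09,"ay":0.1,"az":0.04,"jaw":-1},{"x":-0.12,"y":0.16,"z":-0.47,"ax":0.124,"ay":0.134,"az":0.053,"jaw":-1},{"x":-0.22,"y":0.18,"z":-0.55,"ax":0.19,"ay":0.09,"az":0.07,"jaw":-1},{"x":-0.32,"y":0.21,"z":-0.64,"ax":0.25,"ay":0.05,"az":0.09,"jaw":-1},{"x":-0.42,"y":0.24,"z":-0.73,"ax":0.32,"ay":0.01,"az":0.1,"jaw":-1},{"x":-0.52,"y":0.27,"z":-0.82,"ax":0.38,"ay":-0.04,"az":0.12,"jaw":-1},{"x":-0.63,"y":0.29,"z":-0.9,"ax":0.45,"ay":-0.08,"az":0.14,"jaw":-1},{"x":-0.63,"y":0.29,"z":-0.9,"ax":0.45,"ay":-0.08,"az":0.14,"jaw":-1}]'

```text
time: 11.55
tool_pos: [457.8, -19.6, 302.0]
tcp_rot: [2.873, -0.255, 1.853]
contact_force: [-0.3, 0.8, -1.1]
grip_width: 24.0
finger_force: 29.7
```

```bash
python3 - <<'E'
from plan import *
show()
Qd=rot(.19,0)*E("y",np.radians(9));pad=frame(D,D[2],[0,-73,33])[0]
up=pad+frame([0,0],.19,[0,-11,0])[0]+[0,0,68+80]
sim([(np.array([530,-150,270]),Qd),(up,Qd)],4)
E
```

```text
t 11.55 tcp [457.813 -19.586 302.017] F [-0.297  0.783 -1.065] w 23.965268598064977 29.707687497138977 q [-0.472  0.095  1.696  0.378  1.339 -0.805]
rel [-0.744  0.167  0.016  0.238 -0.104  0.073] q [-0.486  0.409  1.312  0.122  1.519 -0.689] step 0.11 clr 99.0 q5 1.38 err 0.000
rel [-0.748  0.131  0.332  0.     0.     0.   ] q [-0.621  0.662  1.125  0.109  1.469 -0.828] step 0.07 clr 99.0 q5 1.47 err 0.000
```

>>> send_rows --rows '[{"x":-0.12,"y":0.03,"z":0,"ax":0.04,"ay":-0.02,"az":0.01,"jaw":-1},{"x":-0.25,"y":0.06,"z":0,"ax":0.08,"ay":-0.03,"az":0.02,"jaw":-1},{"x":-0.37,"y":0.09,"z":0,"ax":0.12,"ay":-0.05,"az":0.04,"jaw":-1},{"x":-0.5,"y":0.12,"z":0.01,"ax":0.16,"ay":-0.07,"az":0.05,"jaw":-1},{"x":-0.62,"y":0.14,"z":0.01,"ax":0.2,"ay":-0.09,"az":0.06,"jaw":-1},{"x":-0.744,"y":0.167,"z":0.016,"ax":0.238,"ay":-0.104,"az":0.073,"jaw":-1},{"x":-0.85,"y":0.19,"z":0.02,"ax":0.238,"ay":-0.104,"az":0.073,"jaw":-1},{"x":-0.95,"y":0.21,"z":0.03,"ax":0.238,"ay":-0.104,"az":0.073,"jaw":-1},{"x":-1,"y":0.22,"z":0.04,"ax":0.238,"ay":-0.104,"az":0.073,"jaw":-1},{"x":-1,"y":0.22,"z":0.04,"ax":0.238,"ay":-0.104,"az":0.073,"jaw":-1}]'

```text
time: 12.8
tool_pos: [552.5, -194.6, 254.3]
tcp_rot: [-3.138, -0.159, 1.758]
contact_force: [0.5, 0.5, -2.2]
grip_width: 24.1
finger_force: 29.7
```

```bash
python3 - <<'E'
from plan import *
show()
Qd=rot(.19,0)*E("y",np.radians(9));pad=frame(D,D[2],[0,-73,33])[0]
up=pad+frame([0,0],.19,[0,-11,0])[0]+[0,0,68+50]
sim([(up,Qd)],4)
E
```

```text
t 12.8 tcp [ 552.545 -194.557  254.281] F [ 0.504  0.465 -2.181] w 24.08593036690543 29.72720056772232 q [-0.534  0.493  1.222  0.117  1.535 -0.732]
rel [-0.522  0.065  0.439 -0.003 -0.002 -0.002] q [-0.621  0.685  1.167  0.109  1.405 -0.835] step 0.05 clr 99.0 q5 1.41 err 0.000
```

>>> send_rows --rows '[{"x":-0.12,"y":0.02,"z":0,"ax":0,"ay":0,"az":0,"jaw":-1},{"x":-0.25,"y":0.03,"z":0.02,"ax":0,"ay":0,"az":0,"jaw":-1},{"x":-0.38,"y":0.05,"z":0.06,"ax":0,"ay":0,"az":0,"jaw":-1},{"x":-0.5,"y":0.065,"z":0.12,"ax":0,"ay":0,"az":0,"jaw":-1},{"x":-0.52,"y":0.065,"z":0.22,"ax":0,"ay":0,"az":0,"jaw":-1},{"x":-0.52,"y":0.065,"z":0.32,"ax":0,"ay":0,"az":0,"jaw":-1},{"x":-0.52,"y":0.065,"z":0.4,"ax":0,"ay":0,"az":0,"jaw":-1},{"x":-0.52,"y":0.065,"z":0.44,"ax":0,"ay":0,"az":0,"jaw":-1},{"x":-0.52,"y":0.065,"z":0.44,"ax":0,"ay":0,"az":0,"jaw":-1},{"x":-0.52,"y":0.065,"z":0.44,"ax":0,"ay":0,"az":0,"jaw":-1}]'

```text
time: 14.05
tool_pos: [582.2, -279.9, 152.8]
tcp_rot: [-3.14, -0.156, 1.759]
contact_force: [-0.7, 0.9, -2.2]
grip_width: 24.0
finger_force: 29.8
```

```bash
python3 - <<'E'
from plan import *
show();np.set_printoptions(precision=1,suppress=True)
p,d=bot.capture("scene");u,v=proj("scene",bot.get_obs()["tool_pos"])[0].astype(int);print(u,v)
np.savez("s3.npz",p=p,d=d);x0,y0=u-75,v-45
cv2.imwrite("pics/s3.png",cv2.resize(p[y0:y0+105,x0:x0+140,::-1],(800,600),interpolation=cv2.INTER_CUBIC));print(x0,y0)
for n in("scene","top"):
    L=cloud(n,d if n=="scene" else bot.capture(n)[1]).reshape(-1,3);L=(L-[D[0],D[1],0])@frame([0,0],D[2],np.eye(3)).T
    k=(abs(L[:,0])<22)&(abs(L[:,1]+73)<90)&(L[:,2]>60)&(L[:,2]<150);print(n,k.sum())
    for z in range(65,160,5):
        j=k&(abs(L[:,2]-z)<2.5)
        if j.sum()>4: print(z,j.sum(),np.percentile(L[j,0],[5,50,95]),np.percentile(L[j,1],[2,98]))
E
```

```text
t 14.05 tcp [ 582.204 -279.878  152.77 ] F [-0.652  0.934 -2.178] w 24.0117587665634 29.752821028232574 q [-0.62   0.684  1.163  0.108  1.41  -0.831]
169 282
94 237
scene 234
90 15 [ 6.1 12.3 12.7] [-142.3   -7.5]
95 14 [ 0.8 11.7 13.5] [-144.9  -12.1]
100 17 [10.2 11.5 13.5] [-144.6  -12.8]
105 15 [10.6 11.9 13.2] [-143.7   -8.4]
110 15 [-1.5 12.1 13.6] [-145.   -19.4]
115 14 [11.8 13.  14.2] [-140.8   -6.6]
120 24 [ 3.8 12.7 14.6] [-144.5  -13.7]
125 16 [ 8. 13. 14.] [-143.    -9.1]
130 13 [11.9 13.2 14.1] [-138.8  -13.9]
135 26 [11.3 13.  14.4] [-144.2  -10.2]
140 25 [ 0.5 13.4 14.5] [-144.9   -9.6]
145 25 [11.8 13.2 14.2] [-140.5   -6. ]
150 13 [ 8.1 13.7 15.3] [-143.9  -11.5]
top 97
90 9 [-12.9 -12.6   7.9] [-89.6  -6.5]
95 7 [-12.7 -12.3   4.7] [-68.9  -6. ]
100 7 [-13.  -12.4   4.7] [-84.8  -6.6]
105 8 [-12.9 -12.3   3.5] [-59.7  -5.9]
110 6 [-12.5 -12.2   0.4] [-73.2  -6. ]
115 7 [-12.6  -9.    5.6] [-63.6  -5.7]
120 10 [-12.7 -12.2   6.2] [-84.9  -6.2]
125 5 [-12.4 -12.1 -10.5] [-48.6  -7.3]
130 10 [-12.3  -9.9   9.1] [-73.1  -5.5]
135 9 [-12.2 -11.8  -0.5] [-70.2  -6.3]
140 7 [-11.5  -6.6   5.1] [-57.4  -5.6]
145 10 [-11.8 -11.4   4.2] [-76.4  -5.4]
```

View pics/s3.png

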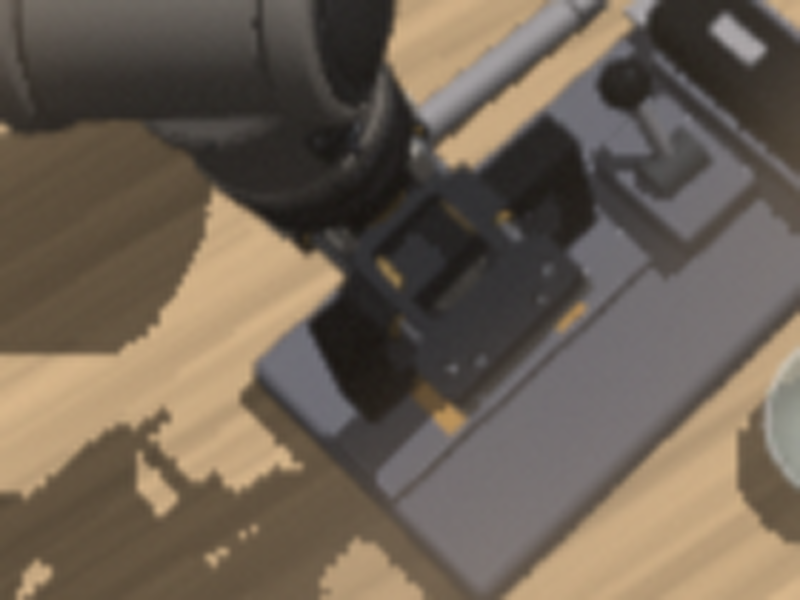

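```bash
python3 - <<'E'
from plan import *
for n in("scene","top"):
    d=np.load("s3.npz")["d"] if n=="scene" else bot.capture(n)[1]
    L=cloud(n,d).reshape(-1,3);L=(L-[D[0],D[1],0])@frame([0,0],D[2],np.eye(3)).T
    k=(abs(abs(L[:,0])-12.5)<3)&(abs(L[:,1]+73)<66)&(L[:,2]>88)&(L[:,2]<160)&(np.sign(L[:,0])==(1 if n=="scene" else -1))
    A=np.c_[L[k,1:],np.ones(k.sum())];s=np.linalg.lstsq(A,L[k,0],rcond=None)[0];rs=L[k,0]-A@s
    kk=abs(rs)<1;s=np.linalg.lstsq(A[kk],L[k,0][kk],rcond=None)[0]
    print(n,kk.sum(),"yaw deg",-np.degrees(s[0]),"lean deg",np.degrees(s[1]),"x at y-73,z84",s@[-73,84,1])
    for e,sg in((-6,1),(-145,-1)):
        j=(abs(L[:,1]-e)<4)&(abs(L[:,0])<11)&(L[:,2]>88)&(L[:,2]<175)
        if j.sum()>10: print("end",e,j.sum(),np.median(L[j,1]),"slope deg",np.degrees(np.polyfit(L[j,2],L[j,1],1)[0]))
    # lowest and highest
    j=(abs(L[:,0])<14)&(abs(L[:,1]+73)<68)&(L[:,2]>70)&(L[:,2]<180)&(abs(L[:,1]+73)>45)
    for sd in(-1,1):
        jj=j&(np.sign(L[:,1]+73)==sd);print("side",sd,"z",np.percentile(L[jj,2],[1,3,97,99]),jj.sum())
E
```

```text
scene 168 yaw deg -0.0620529311204972 lean deg 1.557789069363686 x at y-73,z84 11.859687213783314
end -145 32 -144.6338310264439 slope deg 0.4951638650396163
side -1 z [ 87.329  90.772 178.819 179.345] 139
side 1 z [ 89.164  91.246 177.82  178.61 ] 162
top 66 yaw deg -0.047343181065270405 lean deg 1.3833430194468876 x at y-73,z84 -13.155485688613142
end -6 66 -6.59153848718667 slope deg -0.20844102088210817Traceback (most recent call last):
  File "<stdin>", line 15, in <module>
    return _quantile_unchecked(
        a, q, axis, out, overwrite_input, method, keepdims, weights)
    return _ureduce(a,
                    func=_quantile_ureduce_func,
    ...<5 lines>...
                    overwrite_input=overwrite_input,
                    method=method)
    r = func(a, **kwargs)
    result = _quantile(arr,
                       quantiles=q,
    ...<2 lines>...
                       out=out,
                       weights=wgt)
    slices_having_nans = np.isnan(arr[-1, ...])
                                  ~~~^^^^^^^^^
IndexError: index -1 is out of bounds for axis 0 with size 0
```

```bash
python3 - <<'E'
from plan import *
o=bot.get_obs();Q=rot(.19,np.radians(1.47))*E("y",np.radians(9))
p=o["tool_pos"]+frame([0,0],.19,[-1,2.6,0])[0];p[2]=101
sim([(p,Q),(p-[0,0,4],Q),(p-[0,0,6],Q)],3)
E
```

```text
rel [-0.027 -0.005  0.257 -0.025  0.001 -0.006] q [-0.628  0.715  1.254  0.132  1.272 -0.865] step 0.05 clr 99.0 q5 1.27 err 0.000
rel [-0.003 -0.001  0.02   0.     0.     0.   ] q [-0.628  0.719  1.258  0.132  1.264 -0.866] step 0.00 clr 99.0 q5 1.26 err 0.000
rel [-0.002 -0.     0.01   0.     0.     0.   ] q [-0.628  0.721  1.26   0.132  1.26  -0.866] step 0.00 clr 99.0 q5 1.26 err 0.000
```

>>> send_rows --rows '[{"x":0,"y":-0.002,"z":0.04,"ax":-0.01,"ay":0,"az":0,"jaw":-1},{"x":-0.008,"y":-0.004,"z":0.09,"ax":-0.02,"ay":0,"az":0,"jaw":-1},{"x":-0.016,"y":-0.005,"z":0.14,"ax":-0.025,"ay":0,"az":0,"jaw":-1},{"x":-0.02,"y":-0.005,"z":0.19,"ax":-0.025,"ay":0,"az":0,"jaw":-1},{"x":-0.024,"y":-0.005,"z":0.22,"ax":-0.025,"ay":0,"az":0,"jaw":-1},{"x":-0.026,"y":-0.005,"z":0.245,"ax":-0.025,"ay":0,"az":0,"jaw":-1},{"x":-0.027,"y":-0.005,"z":0.257,"ax":-0.025,"ay":0,"az":0,"jaw":-1},{"x":-0.027,"y":-0.005,"z":0.257,"ax":-0.025,"ay":0,"az":0,"jaw":-1},{"x":-0.027,"y":-0.005,"z":0.257,"ax":-0.025,"ay":0,"az":0,"jaw":-1},{"x":-0.027,"y":-0.005,"z":0.257,"ax":-0.025,"ay":0,"az":0,"jaw":-1}]'

```text
time: 15.45
tool_pos: [580.3, -277.3, 100.5]
tcp_rot: [3.117, -0.157, 1.759]
contact_force: [-0.1, 1.0, -0.1]
grip_width: 23.8
finger_force: 29.8
```

```bash
cat > meas.py <<'E'
from plan import *
show()
for n,sg in(("scene",1),("top",-1)):
    L=cloud(n,bot.capture(n)[1]).reshape(-1,3);L=(L-[D[0],D[1],0])@frame([0,0],D[2],np.eye(3)).T
    k=(abs(sg*L[:,0]-12.5)<5)&(abs(L[:,1]+73)<66)&(L[:,2]>45)&(L[:,2]<128)
    A=np.c_[L[k,1:],np.ones(k.sum())];s=np.linalg.lstsq(A,L[k,0],rcond=None)[0]
    for _ in range(3):
        kk=abs(L[k,0]-A@s)<1;s=np.linalg.lstsq(A[kk],L[k,0][kk],rcond=None)[0]
    print(n,kk.sum(),"yaw",-np.degrees(s[0]),"lean",np.degrees(s[1]),"x at z35",s@[-73,35,1])
    for e in(-4,-143):
        j=(abs(L[:,1]-e)<4)&(abs(L[:,0])<11)&(L[:,2]>42)&(L[:,2]<128)
        if j.sum()>10: print("end",e,j.sum(),np.median(L[j,1]),"slope",np.degrees(np.polyfit(L[j,2],L[j,1],1)[0]))
    j=(abs(L[:,0])<10)&(abs(L[:,1]+73)<68)&(L[:,2]>112)&(L[:,2]<135)&(abs(L[:,1]+85)>47)
    if j.sum(): print("top edge z",np.median(L[j,2]),j.sum())
E
python3 meas.py
```

```text
t 15.45 tcp [ 580.343 -277.292  100.543] F [-0.116  0.968 -0.082] w 23.776164145172068 29.798854887485504 q [-0.627  0.715  1.255  0.131  1.272 -0.858]
scene 165 yaw -0.19830680948092808 lean -0.5052228371279449 x at z35 12.951339690946519
end -4 18 -5.671291968646262 slope -1.0810994446662607
end -143 42 -141.38487637788893 slope 0.8317703291308596
top edge z 124.09831107781282 115
top 49 yaw 0.11378092296799562 lean 1.1769497769815707 x at z35 -13.141640005460136
end -4 59 -3.5940549672528364 slope -1.1998776576526518
top edge z 123.24227479209269 70
```

>>> send_rows --rows '[{"x":0,"y":0,"z":0.001,"ax":0,"ay":0,"az":0,"jaw":-1},{"x":0,"y":0,"z":0.002,"ax":0,"ay":0,"az":0,"jaw":-1},{"x":0,"y":0,"z":0.003,"ax":0,"ay":0,"az":0,"jaw":-1},{"x":-0.001,"y":0,"z":0.004,"ax":0,"ay":0,"az":0,"jaw":-1},{"x":-0.001,"y":0,"z":0.005,"ax":0,"ay":0,"az":0,"jaw":-1},{"x":-0.001,"y":0,"z":0.005,"ax":0,"ay":0,"az":0,"jaw":-1},{"x":-0.001,"y":0,"z":0.005,"ax":0,"ay":0,"az":0,"jaw":-1},{"x":-0.001,"y":0,"z":0.005,"ax":0,"ay":0,"az":0,"jaw":-1},{"x":-0.001,"y":0,"z":0.005,"ax":0,"ay":0,"az":0,"jaw":-1},{"x":-0.001,"y":0,"z":0.005,"ax":0,"ay":0,"az":0,"jaw":-1}]'

```text
time: 16.8
tool_pos: [580.5, -277.3, 100.5]
tcp_rot: [3.117, -0.156, 1.759]
contact_force: [-1.5, 1.0, 9.0]
grip_width: 24.4
finger_force: 29.9
```

```bash
python3 meas.py; python3 -c "
from plan import *
print(bot.get_obs()['moment'],bot.get_obs()['contact_force'])"
```

```text
t 16.8 tcp [ 580.465 -277.299  100.49 ] F [-1.479  1.017  9.026] w 24.370848789709882 29.8799005150795 q [-0.627  0.715  1.256  0.131  1.271 -0.858]
scene 169 yaw -0.23701155813011793 lean -0.4765084835810736 x at z35 12.895188301482776
end -4 19 -5.419059085830379 slope -1.9714641970236155
end -143 39 -141.60071181162795 slope 0.6523905984474211
top edge z 123.703565153075 116
top 57 yaw -0.13580738772913484 lean 0.8781962051705784 x at z35 -13.101034756320548
end -4 56 -3.54474804757897 slope -1.1308897892752077
top edge z 122.6455897068206 72
[0.25  0.292 0.11 ] [-1.414  1.004  8.907]
```

>>> send_rows --rows '[{"x":0,"y":0,"z":-0.003,"ax":0,"ay":0,"az":0,"jaw":-1},{"x":0,"y":0,"z":-0.003,"ax":0,"ay":0,"az":0,"jaw":-0.46},{"x":0,"y":0,"z":-0.003,"ax":0,"ay":0,"az":0,"jaw":-0.43},{"x":0,"y":0,"z":-0.003,"ax":0,"ay":0,"az":0,"jaw":-0.4},{"x":0,"y":0,"z":-0.003,"ax":0,"ay":0,"az":0,"jaw":-0.35},{"x":0,"y":0,"z":-0.003,"ax":0,"ay":0,"az":0,"jaw":-0.3},{"x":0,"y":0,"z":-0.003,"ax":0,"ay":0,"az":0,"jaw":-0.2},{"x":0,"y":0,"z":-0.003,"ax":0,"ay":0,"az":0,"jaw":0},{"x":0,"y":0,"z":-0.003,"ax":0,"ay":0,"az":0,"jaw":0.1},{"x":0,"y":0,"z":-0.003,"ax":0,"ay":0,"az":0,"jaw":0.1}]'

```text
time: 18.15
tool_pos: [580.2, -277.4, 99.8]
tcp_rot: [3.118, -0.157, 1.759]
contact_force: [0.6, 0.3, 0.0]
grip_width: 50.0
finger_force: 0.0
```

```bash
python3 meas.py
```

```text
t 18.15 tcp [ 580.192 -277.352   99.841] F [0.563 0.256 0.026] w 49.96217713737071 0.0 q [-0.627  0.716  1.256  0.131  1.271 -0.858]
scene 152 yaw -0.11485905505167696 lean 0.016144021887029677 x at z35 12.200112485353822
end -4 17 -5.619614956633131 slope -2.977891903942599
end -143 40 -141.47955595929255 slope 0.8387023202956617
top edge z 123.818218040318 116
top 73 yaw -0.2624750261096126 lean 0.6854551216157894 x at z35 -13.00774995176676
end -4 58 -3.68983096221727 slope -0.9031643917815594
top edge z 123.23880616720162 74
```

>>> send_rows --rows '[{"x":0,"y":0,"z":-0.03,"ax":0,"ay":0,"az":0,"jaw":0.1},{"x":0,"y":0,"z":-0.08,"ax":0,"ay":0,"az":0,"jaw":0.1},{"x":0,"y":0,"z":-0.15,"ax":0,"ay":0,"az":0,"jaw":0.1},{"x":0,"y":0,"z":-0.25,"ax":0,"ay":0,"az":0,"jaw":0.1},{"x":0,"y":0,"z":-0.35,"ax":0,"ay":0,"az":0,"jaw":0.1},{"x":0,"y":0,"z":-0.45,"ax":0,"ay":0,"az":0,"jaw":0},{"x":0,"y":0,"z":-0.55,"ax":0,"ay":0,"az":0,"jaw":-1},{"x":0,"y":0,"z":-0.6,"ax":0,"ay":0,"az":0,"jaw":-1},{"x":0,"y":0,"z":-0.6,"ax":0,"ay":0,"az":0,"jaw":-1},{"x":0,"y":0,"z":-0.6,"ax":0,"ay":0,"az":0,"jaw":-1}]'

```text
time: 19.5
tool_pos: [580.6, -296.1, 217.5]
tcp_rot: [3.119, -0.158, 1.758]
contact_force: [0.3, 0.3, 0.9]
grip_width: 10.2
finger_force: 0.0
```

```bash
python3 meas.py; python3 - <<'E'
from plan import *
p,d=bot.capture("top");L=cloud("top",d).reshape(-1,3);L=(L-[D[0],D[1],0])@frame([0,0],D[2],np.eye(3)).T
j=(abs(L[:,0])<60)&(abs(L[:,1]-47)<20)&(L[:,2]>80)&(L[:,2]<125);print("knob",j.sum(),np.median(L[j],0) if j.sum() else 0)
Qt=rot(.19,0)*E("z",np.pi/2);Qs=rot(.19,0)*E("z",-np.pi/2);Q0=rot(.19,0)
A=frame(D,D[2],[-65,47,200])[0];B=frame(D,D[2],[-65,47,92])[0];C=frame(D,D[2],[20,47,92])[0]
for Q in(Q0,Qt):sim([(A,Q),(B,Q),(C,Q)],5)
E
```

```text
t 19.5 tcp [ 580.6   -296.065  217.543] F [0.266 0.258 0.944] w 10.191992520844405 0.0 q [-0.649  0.643  1.06   0.123  1.541 -0.845]
scene 361 yaw 0.03795697199723258 lean -0.06589581854781006 x at z35 12.557609429105613
end -4 20 -5.033616379346936 slope -0.8687857093426194
end -143 40 -141.606259185277 slope 1.1730137365727547
top edge z 123.90807247104448 113
top 90 yaw -0.26283122899923483 lean 1.3837513086259312 x at z35 -13.50375625508378
end -4 57 -3.629583416813898 slope -1.1898528106505135
top edge z 123.36946417802696 76
knob 58 [-27.734  48.294 109.039]
rel [ 0.71  -0.311  0.195  0.022 -0.151 -0.004] q [-0.468  0.355  1.582 -0.     1.204 -0.658] step 0.12 clr 99.0 q5 1.20 err 0.000
rel [0.   0.   0.54 0.   0.   0.  ] q [-0.468  0.482  1.72  -0.     0.94  -0.658] step 0.05 clr 99.0 q5 0.94 err 0.000
rel [-0.     0.425  0.     0.     0.     0.   ] q [-0.379  0.599  1.499  0.     1.044 -0.569] step 0.05 clr 99.0 q5 0.96 err 0.000
rel [ 0.71  -0.311  0.195 -0.101 -0.136  1.493] q [-0.468  0.355  1.582 -0.     1.204  0.913] step 0.37 clr 99.0 q5 1.20 err 0.000
rel [0.   0.   0.54 0.   0.   0.  ] q [-0.468  0.482  1.72   0.     0.94   0.913] step 0.05 clr 99.0 q5 0.94 err 0.000
rel [0.425 0.    0.    0.    0.    0.   ] q [-0.379  0.599  1.499 -0.     1.044  1.002] step 0.05 clr 99.0 q5 0.96 err 0.000
```

>>> send_rows --rows '[{"x":0.1,"y":-0.05,"z":0.02,"ax":0,"ay":-0.02,"az":0,"jaw":-1},{"x":0.22,"y":-0.1,"z":0.05,"ax":0,"ay":-0.05,"az":0,"jaw":-1},{"x":0.34,"y":-0.16,"z":0.08,"ax":0.01,"ay":-0.08,"az":0,"jaw":-1},{"x":0.46,"y":-0.22,"z":0.12,"ax":0.01,"ay":-0.1,"az":0,"jaw":-1},{"x":0.58,"y":-0.28,"z":0.15,"ax":0.02,"ay":-0.13,"az":0,"jaw":-1},{"x":0.67,"y":-0.33,"z":0.18,"ax":0.022,"ay":-0.15,"az":0,"jaw":-1},{"x":0.71,"y":-0.35,"z":0.195,"ax":0.022,"ay":-0.15,"az":0,"jaw":-1},{"x":0.71,"y":-0.35,"z":0.195,"ax":0.022,"ay":-0.15,"az":0,"jaw":-1},{"x":0.71,"y":-0.35,"z":0.195,"ax":0.022,"ay":-0.15,"az":0,"jaw":-1},{"x":0.71,"y":-0.35,"z":0.195,"ax":0.022,"ay":-0.15,"az":0,"jaw":-1}]'

```text
time: 20.9
tool_pos: [486.1, -165.9, 200.3]
tcp_rot: [3.141, -0.0, 1.756]
contact_force: [0.2, 0.8, -0.4]
grip_width: 0.5
finger_force: 0.0
```

```bash
python3 - <<'E'
from plan import *
show();Q=rot(.19,0);f=lambda x,z:(frame(D,D[2],[x,48,z])[0],Q)
sim([f(-73,92),f(-30,94),f(-5,94)],4)
E
```

```text
t 20.9 tcp [ 486.076 -165.904  200.292] F [ 0.152  0.828 -0.414] w 0.49178493203342927 0.0 q [-0.478  0.344  1.598  0.     1.199 -0.664]
rel [ 0.01  -0.004  0.541  0.    -0.    -0.005] q [-0.476  0.471  1.741 -0.     0.93  -0.666] step 0.07 clr 99.0 q5 0.93 err 0.000
rel [ 0.     0.215 -0.01   0.     0.     0.   ] q [-0.427  0.526  1.632 -0.     0.984 -0.617] step 0.03 clr 99.0 q5 0.94 err 0.000
rel [0.    0.125 0.    0.    0.    0.   ] q [-0.401  0.56   1.566  0.     1.015 -0.591] step 0.02 clr 99.0 q5 0.99 err 0.000
```

Descend, and start the push.

>>> send_rows --rows '[{"x":0.01,"y":0,"z":0.15,"ax":0,"ay":0,"az":0,"jaw":-1},{"x":0.01,"y":0,"z":0.35,"ax":0,"ay":0,"az":0,"jaw":-1},{"x":0.01,"y":0,"z":0.5,"ax":0,"ay":0,"az":0,"jaw":-1},{"x":0.01,"y":0,"z":0.54,"ax":0,"ay":0,"az":0,"jaw":-1},{"x":0.01,"y":0,"z":0.54,"ax":0,"ay":0,"az":0,"jaw":-1},{"x":0.01,"y":0.05,"z":0.54,"ax":0,"ay":0,"az":0,"jaw":-1},{"x":0.01,"y":0.1,"z":0.53,"ax":0,"ay":0,"az":0,"jaw":-1},{"x":0.01,"y":0.15,"z":0.53,"ax":0,"ay":0,"az":0,"jaw":-1},{"x":0.01,"y":0.2,"z":0.53,"ax":0,"ay":0,"az":0,"jaw":-1},{"x":0.01,"y":0.2,"z":0.53,"ax":0,"ay":0,"az":0,"jaw":-1}]'

```text
time: 22.15
tool_pos: [529.2, -156.0, 103.7]
tcp_rot: [3.129, 0.006, 1.758]
contact_force: [-13.3, 9.6, 55.9]
grip_width: 0.5
finger_force: 23.5
```

>>> send_rows --rows '[{"x":0,"y":0.03,"z":0,"ax":0,"ay":0,"az":0,"jaw":-1},{"x":0,"y":0.06,"z":0,"ax":0,"ay":0,"az":0,"jaw":-1},{"x":0,"y":0.08,"z":0,"ax":0,"ay":0,"az":0,"jaw":-1},{"x":0,"y":0.1,"z":0,"ax":0,"ay":0,"az":0,"jaw":-1},{"x":0,"y":0.11,"z":0,"ax":0,"ay":0,"az":0,"jaw":-1},{"x":0,"y":0.115,"z":0,"ax":0,"ay":0,"az":0,"jaw":-1},{"x":0,"y":0.12,"z":0,"ax":0,"ay":0,"az":0,"jaw":-1},{"x":0,"y":0.12,"z":0,"ax":0,"ay":0,"az":0,"jaw":-1},{"x":0,"y":0.12,"z":0,"ax":0,"ay":0,"az":0,"jaw":-1},{"x":0,"y":0.12,"z":0,"ax":0,"ay":0,"az":0,"jaw":-1}]'

```text
time: 23.4
tool_pos: [548.2, -151.4, 94.4]
tcp_rot: [3.141, -0.0, 1.757]
contact_force: [-1.4, 0.1, 0.5]
grip_width: 0.5
finger_force: 0.3
```

```bash
cat > tog.py <<'E'
from plan import *
show();o=bot.get_obs();print("tcp in dock",(o["tool_pos"]-[D[0],D[1],0])@frame([0,0],D[2],np.eye(3)).T)
for n in("scene","top"):
    p,d=bot.capture(n);L=cloud(n,d).reshape(-1,3);L=(L-[D[0],D[1],0])@frame([0,0],D[2],np.eye(3)).T
    dk=p.reshape(-1,3).max(1)<70
    j=dk&(abs(L[:,0])<60)&(abs(L[:,1]-47)<18)&(L[:,2]>84)&(L[:,2]<125);print(n,"knob",j.sum(),np.percentile(L[j],[5,50,95],axis=0) if j.sum() else 0)
    if n=="scene":
        u,v=proj(n,frame(D,D[2],[0,0,60]))[0].astype(int);cv2.imwrite("pics/t%d.png"%(o["time"]*100),cv2.resize(p[v-45:v+45,u-60:u+60,::-1],(800,600),interpolation=cv2.INTER_CUBIC))
E
python3 tog.py; ls pics
```

```text
t 23.4 tcp [ 548.229 -151.412   94.411] F [-1.376  0.071  0.461] w 0.49376376841166786 0.256256265565753 q [-0.404  0.554  1.576  0.     1.011 -0.59 ]
tcp in dock [-8.569 48.479 94.411]
scene knob 9 [[ 10.32   38.782 105.992]
 [ 11.034  44.801 115.094]
 [ 22.303  56.888 121.422]]
top knob 0 0
crop1.png
s1.png
s2.png
s3.png
scene0.png
t2340.png
top0.png
```

View pics/t2340.png

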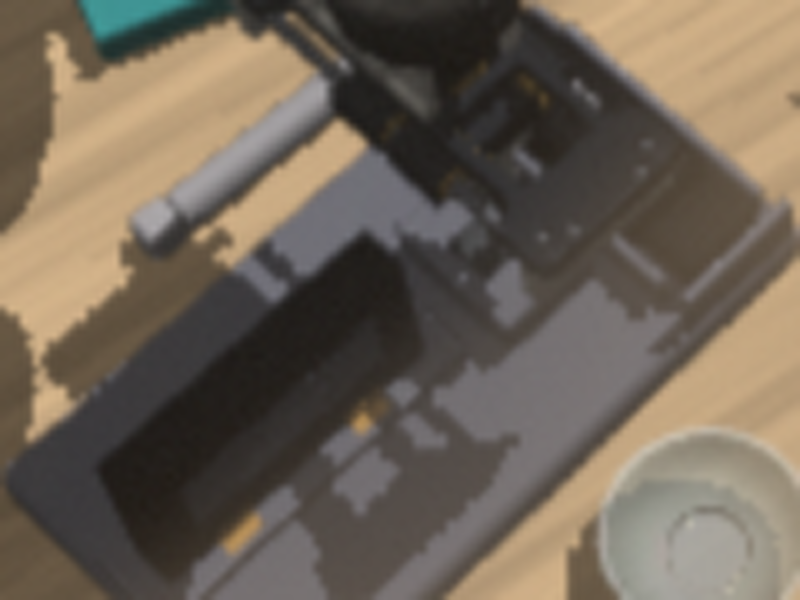

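>>> send_rows --rows '[{"x":0,"y":0.005,"z":0,"ax":0,"ay":0,"az":0,"jaw":-1},{"x":0,"y":0.01,"z":0,"ax":0,"ay":0,"az":0,"jaw":-1},{"x":0,"y":0.015,"z":0,"ax":0,"ay":0,"az":0,"jaw":-1},{"x":0,"y":0.02,"z":0,"ax":0,"ay":0,"az":0,"jaw":-1},{"x":0,"y":0.025,"z":0,"ax":0,"ay":0,"az":0,"jaw":-1},{"x":0,"y":0.03,"z":0,"ax":0,"ay":0,"az":0,"jaw":-1},{"x":0,"y":0.03,"z":0,"ax":0,"ay":0,"az":0,"jaw":-1},{"x":0,"y":0.03,"z":0,"ax":0,"ay":0,"az":0,"jaw":-1},{"x":0,"y":0.03,"z":0,"ax":0,"ay":0,"az":0,"jaw":-1},{"x":0,"y":0.03,"z":0,"ax":0,"ay":0,"az":0,"jaw":-1}]'

```text
time: 24.75
tool_pos: [554.3, -150.3, 94.5]
tcp_rot: [3.141, 0.0, 1.757]
contact_force: [-1.1, 0.4, 0.2]
grip_width: 0.6
finger_force: 0.1
```

```bash
python3 tog.py
```

```text
t 24.75 tcp [ 554.263 -150.278   94.486] F [-1.085  0.388  0.213] w 0.632766124621806 0.1101734465919435 q [-0.398  0.563  1.56   0.     1.019 -0.584]
tcp in dock [-2.431 48.453 94.486]
scene knob 12 [[ 15.798  34.964 102.266]
 [ 19.451  43.862 114.597]
 [ 31.583  58.577 121.576]]
top knob 0 0
```

Still only about 1 N, so not at the stop. I'll keep pushing in small steps.

>>> send_rows --rows '[{"x":0,"y":0.005,"z":0,"ax":0,"ay":0,"az":0,"jaw":-1},{"x":0,"y":0.01,"z":0,"ax":0,"ay":0,"az":0,"jaw":-1},{"x":0,"y":0.015,"z":0,"ax":0,"ay":0,"az":0,"jaw":-1},{"x":0,"y":0.02,"z":0,"ax":0,"ay":0,"az":0,"jaw":-1},{"x":0,"y":0.02,"z":0,"ax":0,"ay":0,"az":0,"jaw":-1},{"x":0,"y":0.02,"z":0,"ax":0,"ay":0,"az":0,"jaw":-1},{"x":0,"y":0.02,"z":0,"ax":0,"ay":0,"az":0,"jaw":-1},{"x":0,"y":0.02,"z":0,"ax":0,"ay":0,"az":0,"jaw":-1},{"x":0,"y":0.02,"z":0,"ax":0,"ay":0,"az":0,"jaw":-1},{"x":0,"y":0.02,"z":0,"ax":0,"ay":0,"az":0,"jaw":-1}]'

```text
time: 26.1
tool_pos: [557.9, -149.5, 94.4]
tcp_rot: [-3.142, -0.0, 1.757]
contact_force: [-2.9, -1.8, 0.0]
grip_width: 0.5
finger_force: 1.5
```

>>> send_rows --rows '[{"x":0,"y":0.003,"z":0,"ax":0,"ay":0,"az":0,"jaw":-1},{"x":0,"y":0.006,"z":0,"ax":0,"ay":0,"az":0,"jaw":-1},{"x":0,"y":0.008,"z":0,"ax":0,"ay":0,"az":0,"jaw":-1},{"x":0,"y":0.01,"z":0,"ax":0,"ay":0,"az":0,"jaw":-1},{"x":0,"y":0.01,"z":0,"ax":0,"ay":0,"az":0,"jaw":-1},{"x":0,"y":0.01,"z":0,"ax":0,"ay":0,"az":0,"jaw":-1},{"x":0,"y":0.01,"z":0,"ax":0,"ay":0,"az":0,"jaw":-1},{"x":0,"y":0.01,"z":0,"ax":0,"ay":0,"az":0,"jaw":-1},{"x":0,"y":0.01,"z":0,"ax":0,"ay":0,"az":0,"jaw":-1},{"x":0,"y":0.01,"z":0,"ax":0,"ay":0,"az":0,"jaw":-1}]'

```text
time: 27.35
tool_pos: [558.2, -149.4, 94.1]
tcp_rot: [-3.138, -0.001, 1.757]
contact_force: [-10.5, -3.3, 2.5]
grip_width: 0.3
finger_force: 4.8
```

>>> send_rows --rows '[{"x":0,"y":-0.03,"z":0,"ax":0,"ay":0,"az":0,"jaw":-1},{"x":0,"y":-0.08,"z":0,"ax":0,"ay":0,"az":0,"jaw":-1},{"x":0,"y":-0.15,"z":0,"ax":0,"ay":0,"az":0,"jaw":-1},{"x":0,"y":-0.22,"z":0,"ax":0,"ay":0,"az":0,"jaw":-1},{"x":0,"y":-0.25,"z":-0.1,"ax":0,"ay":0,"az":0,"jaw":-1},{"x":0,"y":-0.3,"z":-0.3,"ax":0,"ay":0,"az":0,"jaw":-1},{"x":0,"y":-0.35,"z":-0.5,"ax":0,"ay":0,"az":0,"jaw":-1},{"x":0,"y":-0.45,"z":-0.7,"ax":0,"ay":0,"az":0,"jaw":-1},{"x":0.2,"y":-0.6,"z":-0.8,"ax":0,"ay":0,"az":0,"jaw":-1},{"x":0.2,"y":-0.6,"z":-0.8,"ax":0,"ay":0,"az":0,"jaw":-1}]'

```text
time: 28.6
tool_pos: [433.1, -130.9, 256.3]
tcp_rot: [3.138, 0.002, 1.757]
contact_force: [0.3, 0.3, 1.1]
grip_width: 0.3
finger_force: 0.0
```

```bash
python3 tog.py; python3 meas.py; ls pics
```

```text
t 28.6 tcp [ 433.058 -130.946  256.264] F [0.257 0.311 1.127] w 0.3307680659797955 0.0 q [-0.464  0.182  1.66   0.001  1.296 -0.65 ]
tcp in dock [-117.802   90.328  256.264]
scene knob 61 [[ 23.745  36.655 102.806]
 [ 33.84   45.027 110.225]
 [ 40.74   57.069 117.462]]
top knob 55 [[ 17.925  38.44  101.079]
 [ 27.405  48.645 107.934]
 [ 37.844  58.33  113.312]]
t 28.7 tcp [ 434.432 -132.131  254.686] F [-0.469 -0.321 -0.495] w 0.015197853781319999 0.0 q [-0.464  0.187  1.658  0.     1.295 -0.651]
scene 369 yaw -0.21040698257862264 lean -0.9757398619510389 x at z35 13.354458831264875
end -4 17 -5.751190520959397 slope -1.190318169812338
end -143 40 -141.52849274458399 slope 0.9296075692623479
top edge z 123.6391742908161 109
top 45 yaw 0.29495635591093405 lean 2.3772050128300326 x at z35 -14.683272329361701
end -4 17 -3.8794899295514034 slope -0.9336212314499064
top edge z 123.35110878993632 66
crop1.png
s1.png
s2.png
s3.png
scene0.png
t2340.png
t2475.png
t2860.png
top0.png
```

View pics/t2860.png

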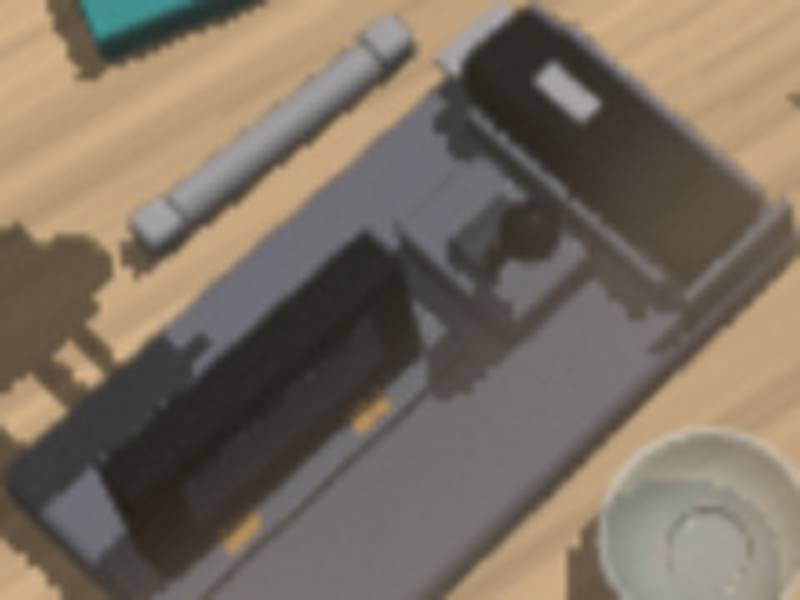

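```bash
python3 - <<'E'
from h import *
p,d=bot.capture("top");a=np.load("top0.npz")["p"]
c=np.hstack([x[110:235,165:400,::-1] for x in(a,p)]);cv2.imwrite("pics/final.png",cv2.resize(np.vstack([x[118:235,165:400,::-1] for x in(a,p)]),(600,598),interpolation=cv2.INTER_CUBIC))
E
```

```text
(no output)
```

View pics/final.png

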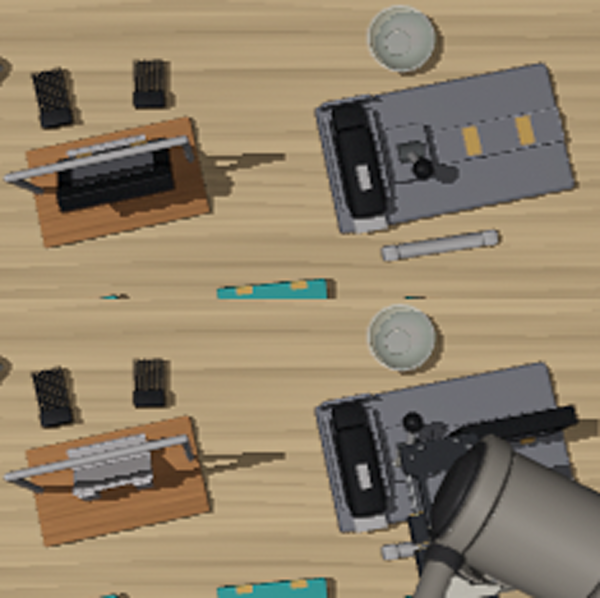

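The pack stands on the pad with both brass plates visible evenly in front of it. The toggle is over, away from the robot (knob at 530,230 in the crop). The clipper, duster, dish and combs haven't moved, and the robot is touching nothing.

```bash
python3 -c "
from plant import bot
print(bot.close_job())"
```

```text
the job is handed in; nothing more can be done
None
```

The pack stands upright by itself, centred on the dock's contact pad, and the toggle is fully over, handed in at about 29 s; on the way down to the toggle the fingertips briefly pressed the knob with a force of about 58 N.

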